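Put four lab containers back on their proper places

TASK

After the lesson four closed containers stand on each other's places: put the conical flask on the magnetic stirrer, the red-lidded jar on the balance pan, the white-capped amber bottle on the white tile and the blue-capped clear bottle in the yellow spill tray, each upright and well centred. The round cork mat is free for parking a container on the way, but none may ever touch the bare bench, be dropped or tip over: set each one down gently.

Things in the scene. Friction and masses are not known exactly. Their poses are not given: they have to be found in the camera images.
- flask_mid (a point): Conical (Erlenmeyer) flask of clear glass with a black rubber stopper, about 0.14 kg, 122 mm tall: foot 66 mm across, tapering to a 25 mm neck from 70 mm up, rim 29 mm across at 95 to 98 mm, stopper 27 mm across from 98 mm to the top (grip it by the stopper from above). The point is on its axis half-way up, 61 mm above its underside. z axis up when upright.
- jar_mid (a point): White plastic jar with a red screw lid, about 0.18 kg, 92 mm tall: body 55 mm across, lid 54 mm across and 22 mm high on top. The point is on its axis half-way up, 46 mm above its underside. z axis up when upright.
- amber_mid (a point): Brown (amber) glass bottle with a white screw cap and a paper label, about 0.22 kg, 108 mm tall: body 56 mm across up to 68 mm, shoulder narrowing up to 82 mm, cap 34 mm across from 82 mm to the top. The point is on its axis half-way up, 54 mm above its underside. z axis up when upright.
- blue_mid (a point): Clear glass bottle with a blue screw cap, about 0.24 kg, 106 mm tall: body 56 mm across up to 64 mm, shoulder up to 80 mm, cap 46 mm across from 80 mm to the top. The point is on its axis half-way up, 53 mm above its underside. z axis up when upright.
- stirrer_top (a point): Magnetic stirrer, fixed: blue housing with a lower control desk (black knob) to its -x side and a square white ceramic top plate 112 x 112 mm. The point is the centre of the plate's top face, 55 mm above the bench; this is where the flask belongs.
- balance_pan (a point): Electronic balance, fixed: grey housing 120 mm wide with a lower display desk to its -x side and a round steel pan 104 mm across. The point is the centre of the pan's top face, 55 mm above the bench; the jar belongs here.
- tile_top (a point): White glazed square tile, fixed, 112 x 112 x 6 mm. The point is the centre of its top face, 6 mm above the bench; the amber bottle belongs here.
- tray_floor (a point): Square yellow plastic spill tray, fixed: 124 x 124 mm outside, 114 x 114 mm inside, rim 16 mm high. The point is the centre of its inner floor, 6 mm above the bench; the blue-capped bottle belongs here.
- mat_top (a point): Round brown cork mat, fixed, 112 mm across and 6 mm thick, empty at the start: the free spot. The point is the centre of its top face, 6 mm above the bench.
- table: The bench with its light wooden top, at height z = 0. No container may touch it.
Not all that is in view belongs to the job. Leave any turquoise look-alike of the part that bears amber_mid alone.

How it is judged:
By the outcome, as a careful person would: the job done as asked, in the order asked, and still so for the second after the job is handed in, with the robot touching nothing.
It also fails if it takes over 144 s, if anything falls off the work surface, if the arm or the gripper's body presses on something with over 40 N, if the wrist force passes 120 N, or if a joint passes its speed limit or range.

ROBOT

A 6-joint arm with a two-finger parallel gripper is mounted at the origin on the work surface. World frame = base frame: x ahead of the robot, y to its left, z up, the work surface at z = 0. Lengths are in mm, angles in rad, forces in N, time in s.
With the tool pointing down it reaches from about 300 to 775 mm from the base axis. Payload 14.6 kg.
Tool frame: the origin (TCP) lies at the very end of the fingers, on their centre line; the grasp point (between the pads) lies 19 mm behind it; z points along the fingers, y is the line along which they close (so a half turn about z gives the same grasp; the last joint's range is limited). The gripper opens to 94 mm and grips with 3 to 60 N. Pads are 16 mm wide; open, the fingers measure 119 mm over their backs; the gripper's body (75 mm by 177 mm) begins 78 mm behind the grasp point.
Start: joints at [-1.189, 0.3, 1.521, -0, 1.321, -0.067], TCP at [238.628, -495.526, 205.446] pointing down, gripper open.
Joint ranges: [-3.03, 3.03], [-0.79, 2.21], [0.23, 2.52], [-1.04, 4.18], [0, 3.07], [-2.55, 2.55]. Speed limits (rad/s): [2.22, 2.22, 2.57, 3.14, 3.14, 3.14].

INTERFACE

Orientations are given as [roll, pitch, yaw] about the fixed x, y, z axes, in that order (R = Rz(yaw) Ry(pitch) Rx(roll)).
In Python, from cell import manip gives the robot as it stands. The module is installed in compiled form; this text tells all that it offers.
- The arm moves only by the shell command python3 -m inch 'ROWS' [FORCE]. ROWS is JSON, a list of rows, each an object of numbers: "gripper": the opening, from 0 (shut) to 1 (fully open); "dx", "dy", "dz": the shift along the world's x, y, z in m; "wx", "wy", "wz": the turn, a rotation vector about the world's x, y, z in degrees. A call has exactly 5 rows; each row is the pose to reach, as a shift and turn from the pose commanded when the call began; what a row does not reach only later rows make up. A row lasts 1/12 s, in which the tool goes at most 41.7 mm and 7.16 degrees, less where a joint would pass 70% of its speed; a pose out of reach is approached as far as the arm can. A call with a gripper value outside its range is refused whole. The fingers move at their own pace and stop on an object; FORCE is the grip in N (left out, the last holds). Time passes only in rows, so rows that repeat a pose let the fingers close, or fill a call up. It gives the time, the measured TCP pose, the force, the opening and the grip force at its end, in the units of the state.
- manip.read_state(): the state, without advancing time (a new reading comes with each control period).
- manip.camera(name): name is "side" or "top" or "wrist"; returns the picture (480x640x3 uint8, blue, green, red); there is no depth.
- manip.camera_info(name): a dict with "camera_matrix" (3x3 intrinsics, pixels), "D" ([k1, k2, p1, p2, k3] as OpenCV has them; the pictures are not rectified), "R" (3x3) and "t" (3): a world point X has camera coordinates R X + t; the wrist camera has in their place "tool_from_camera" (4x4, takes a point from camera to tool coordinates, whose origin is the TCP and whose axes are the flange's). Camera axes: x right, y down, z forward; pixel columns grow to the right and rows downward; lengths in mm; the calibration is good to about 2 mm. A picture is of the moment at which its call begins: read the wrist's pose just before it. camera_info takes no time and is no camera call.
- manip.sign_off(): hands the job in; it is judged then, once.
The state is a dict: "clock": time; "joints": joint angles; "qd": joint speeds; "effort": joint torques, N m; "eef_pos": TCP position; "eef_rot": TCP orientation; "wrist_force": force on the tool from outside, world axes, zero at the start; "moment": the same for the moment, N m; "finger_gap": finger opening in mm; "finger_force": force on a finger pad.
Only numpy, scipy, OpenCV 4.12 (cv2) and the standard library are available. Lean on these libraries where they do the work, as an engineer would, in place of code of your own. Each camera call takes 0.05 s, during which the arm holds its last target. There are 200 camera calls.

## Working session

There is one attempt and no reset: what is moved stays moved. The work goes in short steps, Python scripts to look and compute and a shell command to move; the robot and the scene stay as the last step left them, time stands still between calls to the robot, and variables do not carry over. Pictures are saved under pics/ and viewed, at most 17 in all, crops included, and the job is handed in when it is done.

```bash
mkdir -p pics; cat > h.py <<'E'
from cell import manip
import cv2, numpy as np
def snap(n,f):
    im=manip.camera(n); cv2.imwrite(f'pics/{f}.png',im); return im
def ray(n,uv,z):
    """world point at height z seen at pixel uv by fixed camera n"""
    c=manip.camera_info(n); K=np.array(c["camera_matrix"],float); D=np.array(c["D"],float)
    R=np.array(c["R"]);t=np.array(c["t"]).ravel()
    p=cv2.undistortPoints(np.array([[uv]],float),K,D)[0,0]
    o=-R.T@t; d=R.T@np.array([p[0],p[1],1]); return o+d*(z-o[2])/d[2]
def proj(n,X):
    c=manip.camera_info(n)
    return cv2.projectPoints(np.array(X,float).reshape(-1,3),cv2.Rodrigues(np.array(c["R"]))[0],np.array(c["t"],float),np.array(c["camera_matrix"],float),np.array(c["D"],float))[0][:,0]
E
python3 - <<'E'
from h import *
snap("top","top0");snap("side","side0")
s=manip.read_state();print(s)
for n in("top","side"):
    c=manip.camera_info(n);print(n,-np.array(c["R"]).T@np.array(c["t"]).ravel())
print(manip.camera_info("wrist"))
E
```

```text
{'clock': 0.1, 'joints': array([-1.18858334e+00,  3.00403049e-01,  1.52154207e+00,  1.12760830e-05,
        1.32070408e+00, -6.65835931e-02]), 'qd': array([ 0.00176236, -0.00206042, -0.00251738, -0.0004007 ,  0.00014153,
        0.00134285]), 'effort': array([ 1.49989999e-03, -5.32643294e+01, -3.53285122e+01,  7.09995534e-02,
        2.34946684e-02, -6.59221951e-05]), 'eef_pos': array([ 238.55087369, -495.30023211,  204.94016217]), 'eef_rot': array([-3.14053918e+00, -8.11946581e-05,  4.48793744e-01]), 'wrist_force': array([-0.12791648,  0.04079302, -0.36226201]), 'moment': array([ 0.00151625, -0.04043202, -0.03566242]), 'finger_force': 0.0, 'finger_gap': 94.17625365138021}
top [ 231.17637477   62.49447751 1498.48124484]
side [-383.59827367 1301.65339508  931.23854792]
{'camera_matrix': array([[413.55645283,   0.        , 318.14393507],
       [  0.        , 413.55645283, 243.10454438],
       [  0.        ,   0.        ,   1.        ]]), 'D': array([-0.03475506,  0.        ,  0.        ,  0.        ,  0.        ]), 'tool_from_camera': array([[-2.43417634e-04, -9.70591311e-01, -2.40733146e-01,
         7.01583100e+01],
       [ 9.99998651e-01, -6.27307371e-04,  1.51803681e-03,
         5.30795303e-01],
       [-1.62440702e-03, -2.40732452e-01,  9.70590155e-01,
        -1.78084130e+02],
       [ 0.00000000e+00,  0.00000000e+00,  0.00000000e+00,
         1.00000000e+00]])}
```

View pics/top0.png

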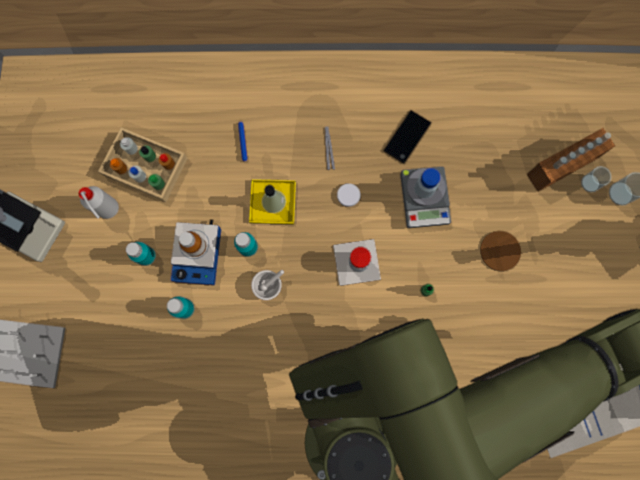

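View pics/side0.png

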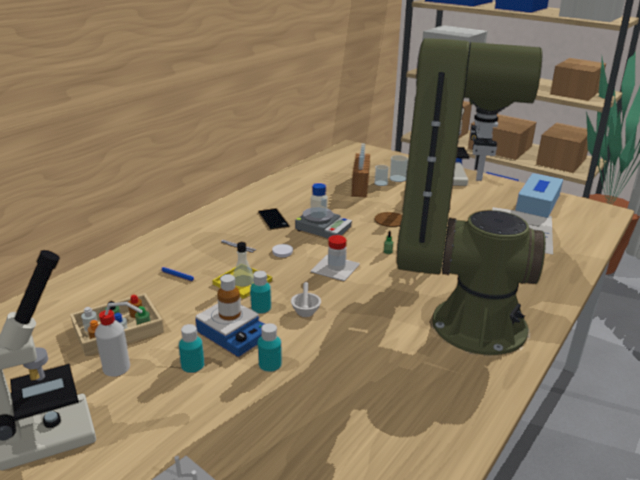

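```bash
python3 - <<'E'
from h import *
im=cv2.imread('pics/top0.png')
cv2.imwrite('pics/crop0.png',cv2.resize(im[150:300,160:460],None,fx=2.6,fy=2.6,interpolation=cv2.INTER_CUBIC))
h=cv2.cvtColor(im,cv2.COLOR_BGR2HSV)
def seg(name,lo,hi,box,z):
    x0,y0,x1,y1=box; m=cv2.inRange(h,np.array(lo),np.array(hi)); k=np.zeros_like(m);k[y0:y1,x0:x1]=m[y0:y1,x0:x1]
    n,l,st,c=cv2.connectedComponentsWithStats(k); i=1+st[1:,4].argmax()
    r=cv2.minAreaRect(np.argwhere(l==i)[:,::-1].astype(np.float32)); print(name,c[i].round(1),st[i],np.round(r[0],1),r[2],'->',ray("top",r[0],z).round(1))
seg("tray",(22,150,100),(35,255,255),(240,170,310,235),16)
seg("red",(0,180,90),(8,255,255),(340,235,380,280),92+6)
seg("blue",(105,150,60),(125,255,255),(410,160,445,200),55+106)
seg("mat",(0,100,30),(15,255,120),(470,220,530,280),6)
seg("stop",(0,0,0),(180,255,50),(255,175,285,205),128)
E
```

```text
tray [271.7 201.7] [ 248  179   48   46 1540] [271.9 201.3] 1.7899105548858643 -> [630.6 216.3  16. ]
red [359.9 257.2] [350 248  20  20 310] [359.5 257.5] 90.0 -> [460.9 -17.3  98. ]
blue [430.5 177.1] [421 169  19  19 253] [430.5 177. ] 45.0 -> [ 653.6 -193.4  161. ]
mat [500.1 250.5] [ 480  231   41   40 1267] [500.  250.5] 90.0 -> [ 494.6 -404.8    6. ]
stop [269.1 190.5] [265 186   9  10  73] [269.  190.5] 90.0 -> [628.9 212.6 128. ]
```

View pics/crop0.png

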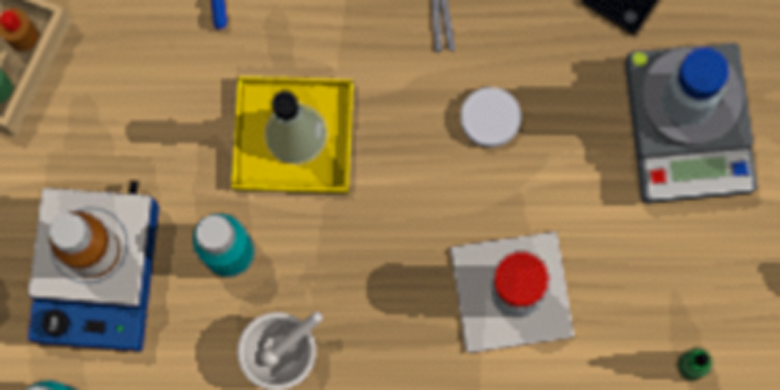

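```bash
python3 - <<'E'
from h import *
f=lambda u,v:(160+(u-.8)/2.6,150+(v-.8)/2.6)
for n,uv,z in[("stirrer",(93,247),55),("amber",(71,232),163),("tile",(512,292),6),("pan",(693,96),55),("jar",(521,279),98),("balance NE SE",(739,46),53),("bal se",(755,190),40),("look",(216,234),108)]:
    print(n,np.round(ray("top",f(*uv),z),1))
for n,uv in [("st a",(44,190)),("st b",(157,197)),("st d",(31,297))]:print(n,ray("top",f(*uv),55).round(1))
E
```

```text
stirrer [502.4 412.5  55. ]
amber [496.5 407.9 163. ]
tile [463.7 -14.6   6. ]
pan [ 660.2 -201.1   55. ]
jar [462.2 -18.8  98. ]
balance NE SE [ 715.  -251.6   53. ]
bal se [ 564.2 -264.2   40. ]
look [505.2 279.  108. ]
st a [561.9 465.9  55. ]
st b [554.3 348.9  55. ]
st d [451.  473.6  55. ]
```

```bash
python3 -m inch '[{"gripper":1,"dx":0.032,"dy":0.023},{"gripper":1,"dx":0.064,"dy":0.046},{"gripper":1,"dx":0.096,"dy":0.07},{"gripper":1,"dx":0.128,"dy":0.093},{"gripper":1,"dx":0.16,"dy":0.116}]' 20
python3 -m inch '[{"gripper":1,"dx":0.032,"dy":0.023},{"gripper":1,"dx":0.064,"dy":0.046},{"gripper":1,"dx":0.096,"dy":0.07},{"gripper":1,"dx":0.128,"dy":0.093},{"gripper":1,"dx":0.16,"dy":0.116}]'
python3 -m inch '[{"gripper":1,"dx":0.03,"dy":0.022},{"gripper":1,"dx":0.06,"dy":0.044},{"gripper":1,"dx":0.085,"dy":0.062},{"gripper":1,"dx":0.095,"dy":0.07},{"gripper":1,"dx":0.095,"dy":0.07}]'
python3 -m inch '[{"gripper":1},{"gripper":1},{"gripper":1},{"gripper":1},{"gripper":1}]'
cat >> h.py <<'E'
from scipy.spatial.transform import Rotation as Ro
def wcam():
    s=manip.read_state();c=manip.camera_info("wrist")
    T=np.eye(4);T[:3,:3]=Ro.from_euler('xyz',s["eef_rot"]).as_matrix();T[:3,3]=s["eef_pos"]
    return T@np.array(c["tool_from_camera"]),np.array(c["camera_matrix"]),np.array(c["D"]),s
def wray(W,uv,z):
    T,K,D,_=W; p=cv2.undistortPoints(np.array([[uv]],float),K,D)[0,0]
    d=T[:3,:3]@np.array([p[0],p[1],1]); o=T[:3,3]; return o+d*(z-o[2])/d[2]
E
python3 - <<'E'
from h import *
import pickle
W=wcam(); snap("wrist","w1"); pickle.dump(W,open('w1.p','wb')); print(W[3]["eef_pos"],W[3]["eef_rot"],W[3]["joints"])
E
```

```text
[ 238.55087369 -495.30023211  204.94016217] [-3.14053918e+00 -8.11946581e-05  4.48793744e-01] [-1.18858334e+00  3.00403049e-01  1.52154207e+00  1.12760830e-05
  1.32070408e+00 -6.65835931e-02]validation failed for argument at $[0]...
validation failed for argument at $[0]...
validation failed for argument at $[0]...
validation failed for argument at $[0]...
```

View pics/w1.png

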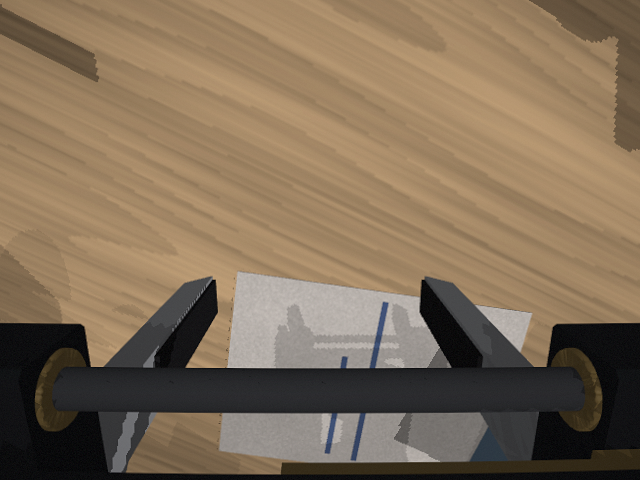

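The wrist view still shows the start pose (fingertips near (215,285) and (425,285)). The rows were refused, probably because every key is required.

```bash
python3 -m inch '[{"gripper":1,"dx":0.032,"dy":0.023,"dz":0,"wx":0,"wy":0,"wz":0},{"gripper":1,"dx":0.064,"dy":0.046,"dz":0,"wx":0,"wy":0,"wz":0},{"gripper":1,"dx":0.096,"dy":0.07,"dz":0,"wx":0,"wy":0,"wz":0},{"gripper":1,"dx":0.128,"dy":0.093,"dz":0,"wx":0,"wy":0,"wz":0},{"gripper":1,"dx":0.16,"dy":0.116,"dz":0,"wx":0,"wy":0,"wz":0}]' 20
```

```text
clock: 0.57
eef_pos: [399.8, -378.1, 205.4]
eef_rot: [-3.141, 0.0, 0.448]
wrist_force: [1.3, -1.1, 0.3]
finger_gap: 94.4
finger_force: 0.0
```

```bash
python3 -m inch '[{"gripper":1,"dx":0.032,"dy":0.023,"dz":0,"wx":0,"wy":0,"wz":0},{"gripper":1,"dx":0.064,"dy":0.046,"dz":0,"wx":0,"wy":0,"wz":0},{"gripper":1,"dx":0.096,"dy":0.07,"dz":0,"wx":0,"wy":0,"wz":0},{"gripper":1,"dx":0.128,"dy":0.093,"dz":0,"wx":0,"wy":0,"wz":0},{"gripper":1,"dx":0.16,"dy":0.116,"dz":0,"wx":0,"wy":0,"wz":0}]'
python3 -m inch '[{"gripper":1,"dx":0.03,"dy":0.022,"dz":0,"wx":0,"wy":0,"wz":0},{"gripper":1,"dx":0.06,"dy":0.044,"dz":0,"wx":0,"wy":0,"wz":0},{"gripper":1,"dx":0.083,"dy":0.061,"dz":0,"wx":0,"wy":0,"wz":0},{"gripper":1,"dx":0.095,"dy":0.07,"dz":0,"wx":0,"wy":0,"wz":0},{"gripper":1,"dx":0.095,"dy":0.07,"dz":0,"wx":0,"wy":0,"wz":0}]'
python3 - <<'E'
from h import *
import pickle
W=wcam(); snap("wrist","w2"); pickle.dump(W,open('w2.p','wb')); print(W[3]["eef_pos"],W[3]["eef_rot"],W[3]["joints"])
E
```

```text
clock: 0.98
eef_pos: [560.0, -261.9, 205.3]
eef_rot: [-3.141, 0.0, 0.449]
wrist_force: [-0.1, -1.3, 0.3]
finger_gap: 94.0
finger_force: 0.0
clock: 1.4
eef_pos: [655.2, -191.0, 204.2]
eef_rot: [-3.14, 0.001, 0.452]
wrist_force: [0.5, -0.4, 0.4]
finger_gap: 94.0
finger_force: 0.0
[ 655.24809768 -191.01756581  204.22282541] [-3.14044144e+00  6.45301088e-04  4.51825407e-01] [-3.37448820e-01  6.08634952e-01  1.08259703e+00  3.55325289e-04
  1.45163238e+00  7.81480005e-01]
```

View pics/w2.png

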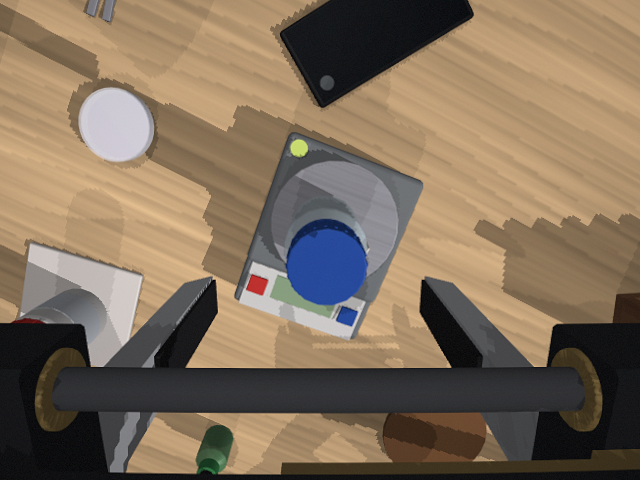

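```bash
python3 - <<'E'
from h import *
import pickle
W=pickle.load(open('w2.p','rb'))
print(wray(W,(327.5,262.5),161),wray(W,(334.5,222),55),wray(W,(271,222),55),wray(W,(398,222),55),wray(W,(334,160),55))
print(wray(W,(319,285),204))
p=lambda uv,z:wray(W,uv,z).round(1)
print('mat',p((383,430),6),p((487,430),6))
E
```

```text
[ 661.56631672 -194.67183443  161.        ] [ 667.12766679 -200.86874751   55.        ] [ 644.81588502 -154.83915794   55.        ] [ 689.49637745 -246.95052905   55.        ] [ 710.92717351 -178.69121934   55.        ]
[ 661.39950493 -189.362803    204.        ]
mat [ 480.1 -353.8    6. ] [ 527.8 -455.1    6. ]
```

```bash
python3 - <<'E'
from h import *
im=cv2.imread('pics/side0.png');h=cv2.cvtColor(im,cv2.COLOR_BGR2HSV)
m=cv2.inRange(h,np.array((105,150,60)),np.array((125,255,255)))[175:215,300:340];ys,xs=np.nonzero(m)
print('side bluecap x',xs.min()+300,xs.max()+300,'y',ys.min()+175,ys.max()+175)
c=lambda x,y,z,r:[[x+r*np.cos(a),y+r*np.sin(a),zz] for a in np.arange(0,6.28,.2) for zz in z]
for x,y in((653.6,-193.4),(661.6,-194.7)):
  for n in("side","top"):
    q=proj(n,c(x,y,(135,161),23));print(n,x,y,q.min(0),q.max(0))
for x,y in((660,-201),(667,-201)):
    q=proj("top",c(x,y,(55,),52));print('pan top',q.min(0),q.max(0),(q.min(0)-[160,150])*2.6+.8,(q.max(0)-[160,150])*2.6+.8)
E
```

```text
side bluecap x 313 324 y 184 194
side 653.6 -193.4 [311.89200982 183.10093342] [326.07604691 195.98236395]
top 653.6 -193.4 [419.65706852 168.21574985] [439.6857198  188.81690138]
side 661.6 -194.7 [310.15375803 182.40868065] [324.29097093 195.24640755]
top 661.6 -194.7 [420.05692568 165.16907887] [440.06806395 185.77834741]
pan top [406.85131548 168.1784385 ] [445.48533511 205.44306647] [642.61342024  48.06394009] [743.06187128 144.95197281]
pan top [406.77261179 165.70731549] [445.37004352 202.89866225] [642.40879065  41.63902027] [742.76211315 138.33652185]
```

```bash
python3 - <<'E'
from h import *
W=wcam(); im=snap("wrist","w3"); print(W[3]["eef_pos"],W[3]["eef_rot"])
h=cv2.cvtColor(im,cv2.COLOR_BGR2HSV);m=cv2.inRange(h,np.array((105,150,100)),np.array((125,255,255)))
n,l,st,c=cv2.connectedComponentsWithStats(m);i=1+st[1:,4].argmax();print(st[i],c[i],wray(W,c[i],161))
W=wcam();s=snap("side","side1");print(W[3]["eef_pos"]);print(proj("side",[W[3]["eef_pos"],[653.6,-193.4,161],[661.6,-194.7,161]]))
cv2.imwrite('pics/s1c.png',cv2.resize(s[110:250,250:400],None,fx=4,fy=4,interpolation=cv2.INTER_CUBIC))
E
```

```text
[ 654.07916342 -192.47978079  204.42283457] [-3.14068914e+00  9.30716071e-04  4.50721192e-01]
[ 284  225   82   77 4780] [325.08284519 263.15188285] [ 659.40720565 -195.13648415  161.        ]
[ 653.38114225 -193.45465539  204.76589268]
[[319.36311914 173.33480707]
 [319.04138405 185.82821408]
 [317.2736823  185.12170965]]
```

View pics/s1c.png

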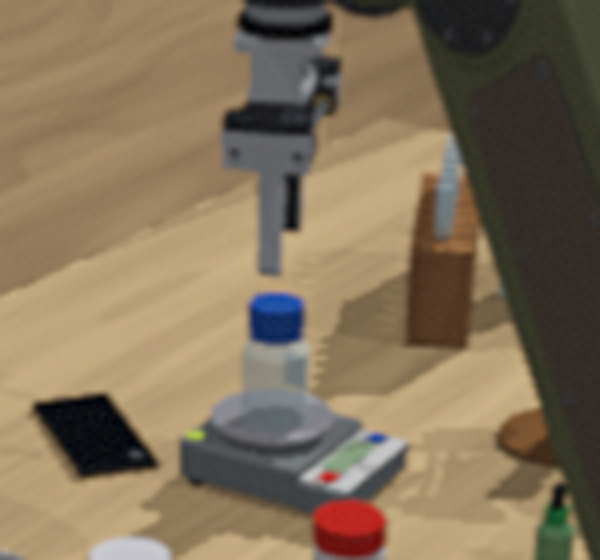

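The crop shows the fingers above the blue cap, cap at (277,315) and fingers at about (280,230). The side and top views agree, so I'll use the fixed cameras. Next: descend and grip.

```bash
python3 -m inch '[{"gripper":1,"dx":0,"dy":0,"dz":-0.02,"wx":0,"wy":0,"wz":0},{"gripper":1,"dx":0,"dy":0,"dz":-0.04,"wx":0,"wy":0,"wz":0},{"gripper":1,"dx":0,"dy":0,"dz":-0.055,"wx":0,"wy":0,"wz":0},{"gripper":1,"dx":0,"dy":0,"dz":-0.064,"wx":0,"wy":0,"wz":0},{"gripper":1,"dx":0,"dy":0,"dz":-0.067,"wx":0,"wy":0,"wz":0}]'
python3 -m inch '[{"gripper":0.65,"dx":0,"dy":0,"dz":0,"wx":0,"wy":0,"wz":0},{"gripper":0.6,"dx":0,"dy":0,"dz":0,"wx":0,"wy":0,"wz":0},{"gripper":0.5,"dx":0,"dy":0,"dz":0,"wx":0,"wy":0,"wz":0},{"gripper":0.3,"dx":0,"dy":0,"dz":0,"wx":0,"wy":0,"wz":0},{"gripper":0.3,"dx":0,"dy":0,"dz":0,"wx":0,"wy":0,"wz":0}]' 25
python3 -m inch '[{"gripper":0.3,"dx":0,"dy":0,"dz":0,"wx":0,"wy":0,"wz":0},{"gripper":0.3,"dx":0,"dy":0,"dz":0,"wx":0,"wy":0,"wz":0},{"gripper":0.3,"dx":0,"dy":0,"dz":0,"wx":0,"wy":0,"wz":0},{"gripper":0.3,"dx":0,"dy":0,"dz":0,"wx":0,"wy":0,"wz":0},{"gripper":0.3,"dx":0,"dy":0,"dz":0,"wx":0,"wy":0,"wz":0}]' 25
```

```text
clock: 1.97
eef_pos: [652.6, -194.3, 137.2]
eef_rot: [-3.14, 0.001, 0.448]
wrist_force: [0.1, -0.6, -1.0]
finger_gap: 94.4
finger_force: 0.0
clock: 2.38
eef_pos: [653.8, -193.6, 139.1]
eef_rot: [3.141, -0.001, 0.449]
wrist_force: [-0.1, 0.1, -0.5]
finger_gap: 64.0
finger_force: 0.0
clock: 2.8
eef_pos: [653.7, -193.6, 138.6]
eef_rot: [3.141, -0.0, 0.449]
wrist_force: [0.4, -1.2, 1.4]
finger_gap: 45.4
finger_force: 24.9
```

```bash
python3 -m inch '[{"gripper":0.3,"dx":0,"dy":0,"dz":0.005,"wx":0,"wy":0,"wz":0},{"gripper":0.3,"dx":0,"dy":0,"dz":0.02,"wx":0,"wy":0,"wz":0},{"gripper":0.3,"dx":0,"dy":0,"dz":0.04,"wx":0,"wy":0,"wz":0},{"gripper":0.3,"dx":-0.004,"dy":-0.005,"dz":0.055,"wx":0,"wy":0,"wz":0},{"gripper":0.3,"dx":-0.015,"dy":-0.02,"dz":0.06,"wx":0,"wy":0,"wz":0}]'
python3 -m inch '[{"gripper":0.3,"dx":-0.017,"dy":-0.022,"dz":0,"wx":0,"wy":0,"wz":0},{"gripper":0.3,"dx":-0.036,"dy":-0.048,"dz":0,"wx":0,"wy":0,"wz":0},{"gripper":0.3,"dx":-0.056,"dy":-0.075,"dz":0,"wx":0,"wy":0,"wz":0},{"gripper":0.3,"dx":-0.076,"dy":-0.101,"dz":0,"wx":0,"wy":0,"wz":0},{"gripper":0.3,"dx":-0.096,"dy":-0.127,"dz":0,"wx":0,"wy":0,"wz":0}]'
python3 -m inch '[{"gripper":0.3,"dx":-0.017,"dy":-0.022,"dz":0,"wx":0,"wy":0,"wz":0},{"gripper":0.3,"dx":-0.032,"dy":-0.042,"dz":-0.005,"wx":0,"wy":0,"wz":0},{"gripper":0.3,"dx":-0.042,"dy":-0.057,"dz":-0.015,"wx":0,"wy":0,"wz":0},{"gripper":0.3,"dx":-0.048,"dy":-0.064,"dz":-0.035,"wx":0,"wy":0,"wz":0},{"gripper":0.3,"dx":-0.048,"dy":-0.064,"dz":-0.055,"wx":0,"wy":0,"wz":0}]'
python3 -m inch '[{"gripper":0.3,"dx":0,"dy":0,"dz":-0.015,"wx":0,"wy":0,"wz":0},{"gripper":0.3,"dx":0,"dy":0,"dz":-0.025,"wx":0,"wy":0,"wz":0},{"gripper":0.3,"dx":0,"dy":0,"dz":-0.035,"wx":0,"wy":0,"wz":0},{"gripper":0.3,"dx":0,"dy":0,"dz":-0.04,"wx":0,"wy":0,"wz":0},{"gripper":0.3,"dx":0,"dy":0,"dz":-0.042,"wx":0,"wy":0,"wz":0}]'
python3 - <<'E'
from h import *
p=manip.read_state()["eef_pos"];print(p)
s=snap("side","side2")
cv2.imwrite('pics/s2c.png',cv2.resize(s[140:260,330:450],None,fx=5,fy=5,interpolation=cv2.INTER_CUBIC))
q=[[495+56*np.cos(a),-405+56*np.sin(a),6] for a in np.arange(0,6.28,.1)];q=proj("side",q)
print(q.min(0),q.max(0))
E
```

```text
clock: 3.22
eef_pos: [639.7, -212.2, 201.0]
eef_rot: [3.14, -0.002, 0.451]
wrist_force: [-0.6, -0.0, -1.7]
finger_gap: 46.1
finger_force: 24.9
clock: 3.63
eef_pos: [541.4, -341.4, 198.3]
eef_rot: [-3.141, 0.0, 0.449]
wrist_force: [0.1, -0.3, -2.4]
finger_gap: 45.8
finger_force: 24.9
clock: 4.05
eef_pos: [493.3, -406.2, 143.2]
eef_rot: [3.141, -0.0, 0.447]
wrist_force: [-0.2, 0.3, -3.2]
finger_gap: 45.8
finger_force: 24.9
clock: 4.47
eef_pos: [494.7, -404.3, 100.9]
eef_rot: [-3.141, 0.0, 0.449]
wrist_force: [-0.6, -0.1, -3.5]
finger_gap: 46.1
finger_force: 24.9
[ 494.65174351 -404.27698332  100.90395647]
[373.96578131 211.96190863] [406.02418912 226.02907052]
```

View pics/s2c.png

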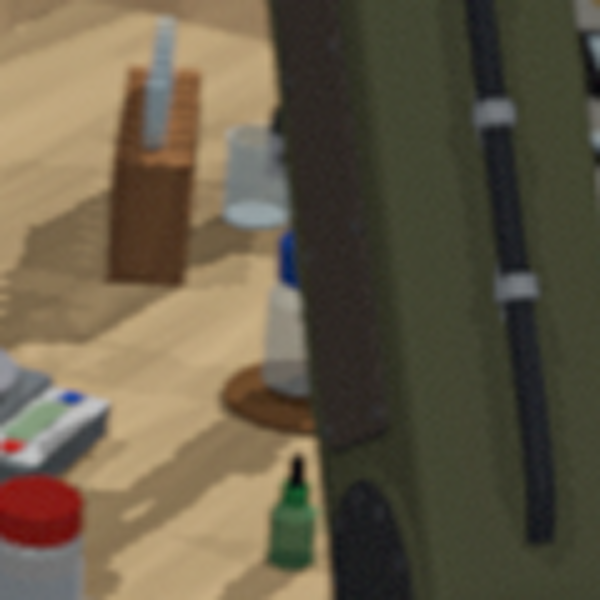

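The bottle is just above the mat (its left edge at crop x≈222, matching the prediction). Lower slowly.

```bash
python3 -m inch '[{"gripper":0.3,"dx":0,"dy":0,"dz":-0.004,"wx":0,"wy":0,"wz":0},{"gripper":0.3,"dx":0,"dy":0,"dz":-0.007,"wx":0,"wy":0,"wz":0},{"gripper":0.3,"dx":0,"dy":0,"dz":-0.009,"wx":0,"wy":0,"wz":0},{"gripper":0.3,"dx":0,"dy":0,"dz":-0.0105,"wx":0,"wy":0,"wz":0},{"gripper":0.3,"dx":0,"dy":0,"dz":-0.0115,"wx":0,"wy":0,"wz":0}]'
```

```text
clock: 4.93
eef_pos: [494.6, -404.5, 89.9]
eef_rot: [3.142, 0.0, 0.449]
wrist_force: [-0.3, 0.5, -3.1]
finger_gap: 45.7
finger_force: 24.9
```

```bash
python3 -m inch '[{"gripper":0.3,"dx":0,"dy":0,"dz":-0.0003,"wx":0,"wy":0,"wz":0},{"gripper":0.3,"dx":0,"dy":0,"dz":-0.0006,"wx":0,"wy":0,"wz":0},{"gripper":0.3,"dx":0,"dy":0,"dz":-0.0009,"wx":0,"wy":0,"wz":0},{"gripper":0.3,"dx":0,"dy":0,"dz":-0.0012,"wx":0,"wy":0,"wz":0},{"gripper":0.3,"dx":0,"dy":0,"dz":-0.0015,"wx":0,"wy":0,"wz":0}]'
```

```text
clock: 5.35
eef_pos: [494.9, -404.7, 89.4]
eef_rot: [3.141, -0.001, 0.449]
wrist_force: [-0.4, 0.8, 6.3]
finger_gap: 45.5
finger_force: 24.9
```

```bash
python3 -m inch '[{"gripper":0.3,"dx":0,"dy":0,"dz":-0.0003,"wx":0,"wy":0,"wz":0},{"gripper":0.3,"dx":0,"dy":0,"dz":-0.0006,"wx":0,"wy":0,"wz":0},{"gripper":0.3,"dx":0,"dy":0,"dz":-0.0009,"wx":0,"wy":0,"wz":0},{"gripper":0.3,"dx":0,"dy":0,"dz":-0.001,"wx":0,"wy":0,"wz":0},{"gripper":0.3,"dx":0,"dy":0,"dz":-0.001,"wx":0,"wy":0,"wz":0}]'
```

```text
clock: 5.77
eef_pos: [495.2, -405.2, 89.1]
eef_rot: [3.139, -0.001, 0.449]
wrist_force: [-1.5, 0.5, 8.8]
finger_gap: 45.5
finger_force: 24.9
```

```bash
python3 -m inch '[{"gripper":0.6,"dx":0,"dy":0,"dz":0.001,"wx":0,"wy":0,"wz":0},{"gripper":0.7,"dx":0,"dy":0,"dz":0.001,"wx":0,"wy":0,"wz":0},{"gripper":1,"dx":0,"dy":0,"dz":0.001,"wx":0,"wy":0,"wz":0},{"gripper":1,"dx":0,"dy":0,"dz":0.001,"wx":0,"wy":0,"wz":0},{"gripper":1,"dx":0,"dy":0,"dz":0.003,"wx":0,"wy":0,"wz":0}]'
python3 -m inch '[{"gripper":1,"dx":0,"dy":0,"dz":0.01,"wx":0,"wy":0,"wz":0},{"gripper":1,"dx":0,"dy":0,"dz":0.025,"wx":0,"wy":0,"wz":0},{"gripper":1,"dx":0,"dy":0,"dz":0.05,"wx":0,"wy":0,"wz":0},{"gripper":1,"dx":0,"dy":0.01,"dz":0.08,"wx":0,"wy":0,"wz":0},{"gripper":1,"dx":-0.003,"dy":0.037,"dz":0.1,"wx":0,"wy":0,"wz":0}]'
python3 -m inch '[{"gripper":1,"dx":-0.003,"dy":0.04,"dz":0,"wx":0,"wy":0,"wz":0},{"gripper":1,"dx":-0.006,"dy":0.08,"dz":0,"wx":0,"wy":0,"wz":0},{"gripper":1,"dx":-0.009,"dy":0.12,"dz":0,"wx":0,"wy":0,"wz":0},{"gripper":1,"dx":-0.012,"dy":0.16,"dz":0,"wx":0,"wy":0,"wz":0},{"gripper":1,"dx":-0.015,"dy":0.2,"dz":0,"wx":0,"wy":0,"wz":0}]'
python3 -m inch '[{"gripper":1,"dx":-0.003,"dy":0.04,"dz":0,"wx":0,"wy":0,"wz":0},{"gripper":1,"dx":-0.006,"dy":0.08,"dz":0,"wx":0,"wy":0,"wz":0},{"gripper":1,"dx":-0.01,"dy":0.115,"dz":-0.01,"wx":0,"wy":0,"wz":0},{"gripper":1,"dx":-0.014,"dy":0.14,"dz":-0.02,"wx":0,"wy":0,"wz":0},{"gripper":1,"dx":-0.015,"dy":0.15,"dz":-0.03,"wx":0,"wy":0,"wz":0}]'
python3 - <<'E'
from h import *
p=manip.read_state()["eef_pos"]
s=snap("side","side3");t=snap("top","top3")
f=lambda i:cv2.resize(i,(390,390),interpolation=cv2.INTER_CUBIC)
cv2.imwrite('pics/s3c.png',np.hstack([f(s[170:300,290:420]),f(t[200:330,290:420])]))
print(manip.read_state()["eef_pos"],proj("side",[p]),proj("top",[p]))
h=cv2.cvtColor(s,cv2.COLOR_BGR2HSV);m=cv2.inRange(h,np.array((0,180,90)),np.array((8,255,255)))[225:290,310:370];ys,xs=np.nonzero(m);print('side red',xs.min()+310,xs.max()+311,ys.min()+225,ys.max()+226)
q=proj("side",[[462+27*np.cos(a),-18+27*np.sin(a),z] for a in np.arange(0,6.28,.1) for z in(76,98)]);print(q.min(0),q.max(0))
E
```

```text
clock: 6.18
eef_pos: [494.5, -404.3, 90.0]
eef_rot: [-3.141, 0.0, 0.449]
wrist_force: [-0.2, 0.5, -0.2]
finger_gap: 75.5
finger_force: 0.0
clock: 6.6
eef_pos: [491.7, -369.3, 193.5]
eef_rot: [3.139, -0.001, 0.447]
wrist_force: [0.7, 0.7, 0.3]
finger_gap: 93.8
finger_force: 0.0
clock: 7.02
eef_pos: [476.2, -165.8, 191.4]
eef_rot: [3.141, -0.001, 0.448]
wrist_force: [0.9, -0.3, 1.0]
finger_gap: 94.0
finger_force: 0.0
clock: 7.43
eef_pos: [461.3, -14.9, 161.1]
eef_rot: [3.141, -0.001, 0.451]
wrist_force: [0.4, -1.2, -0.1]
finger_gap: 94.2
finger_force: 0.0
[461.12518495 -16.54977631 159.86361385] [[337.80844652 220.89673344]] [[359.94472995 253.11999993]]
side red 329 346 229 249
[328.08382437 235.4359569 ] [346.64599006 250.69692332]
```

View pics/s3c.png

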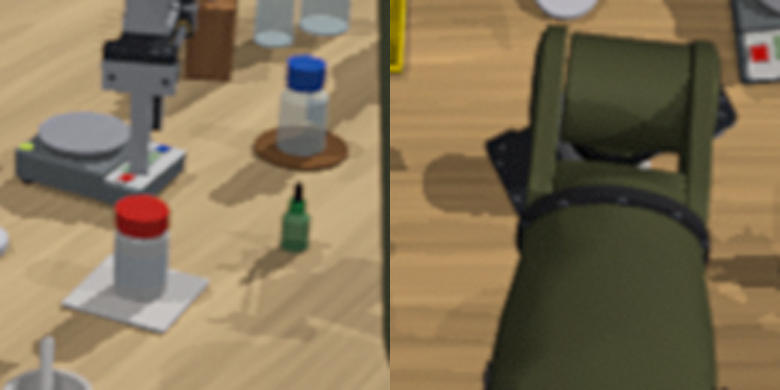

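The jar sits under the gripper (side crop red lid at (142,215)), and the blue bottle stands upright on the mat. Descend on the jar and grip.

```bash
python3 -m inch '[{"gripper":1,"dx":0,"dy":0,"dz":-0.02,"wx":0,"wy":0,"wz":0},{"gripper":1,"dx":0,"dy":0,"dz":-0.04,"wx":0,"wy":0,"wz":0},{"gripper":1,"dx":0,"dy":0,"dz":-0.06,"wx":0,"wy":0,"wz":0},{"gripper":1,"dx":0,"dy":0,"dz":-0.075,"wx":0,"wy":0,"wz":0},{"gripper":1,"dx":0,"dy":0,"dz":-0.081,"wx":0,"wy":0,"wz":0}]'
python3 -m inch '[{"gripper":0.75,"dx":0,"dy":0,"dz":0,"wx":0,"wy":0,"wz":0},{"gripper":0.65,"dx":0,"dy":0,"dz":0,"wx":0,"wy":0,"wz":0},{"gripper":0.62,"dx":0,"dy":0,"dz":0,"wx":0,"wy":0,"wz":0},{"gripper":0.5,"dx":0,"dy":0,"dz":0,"wx":0,"wy":0,"wz":0},{"gripper":0.4,"dx":0,"dy":0,"dz":0,"wx":0,"wy":0,"wz":0}]' 25
python3 -m inch '[{"gripper":0.4,"dx":0,"dy":0,"dz":0,"wx":0,"wy":0,"wz":0},{"gripper":0.4,"dx":0,"dy":0,"dz":0,"wx":0,"wy":0,"wz":0},{"gripper":0.4,"dx":0,"dy":0,"dz":0,"wx":0,"wy":0,"wz":0},{"gripper":0.4,"dx":0,"dy":0,"dz":0,"wx":0,"wy":0,"wz":0},{"gripper":0.4,"dx":0,"dy":0,"dz":0,"wx":0,"wy":0,"wz":0}]' 25
```

```text
clock: 7.95
eef_pos: [461.4, -18.9, 78.2]
eef_rot: [-3.141, 0.002, 0.447]
wrist_force: [-0.2, -0.3, -0.9]
finger_gap: 93.6
finger_force: 0.0
clock: 8.37
eef_pos: [462.0, -17.7, 80.2]
eef_rot: [3.141, -0.001, 0.449]
wrist_force: [-0.9, -0.4, -0.2]
finger_gap: 64.0
finger_force: 0.0
clock: 8.78
eef_pos: [461.9, -17.6, 79.8]
eef_rot: [3.141, -0.001, 0.449]
wrist_force: [1.1, -1.5, 5.4]
finger_gap: 53.8
finger_force: 24.9
```

```bash
python3 -m inch '[{"gripper":0.4,"dx":0,"dy":0,"dz":0.005,"wx":0,"wy":0,"wz":0},{"gripper":0.4,"dx":0,"dy":0,"dz":0.02,"wx":0,"wy":0,"wz":0},{"gripper":0.4,"dx":0,"dy":0,"dz":0.045,"wx":0,"wy":0,"wz":0},{"gripper":0.4,"dx":0.005,"dy":-0.005,"dz":0.07,"wx":0,"wy":0,"wz":0},{"gripper":0.4,"dx":0.02,"dy":-0.018,"dz":0.09,"wx":0,"wy":0,"wz":0}]'
python3 -m inch '[{"gripper":0.4,"dx":0.02,"dy":-0.018,"dz":0,"wx":0,"wy":0,"wz":0},{"gripper":0.4,"dx":0.043,"dy":-0.04,"dz":0,"wx":0,"wy":0,"wz":0},{"gripper":0.4,"dx":0.066,"dy":-0.062,"dz":0,"wx":0,"wy":0,"wz":0},{"gripper":0.4,"dx":0.09,"dy":-0.084,"dz":0,"wx":0,"wy":0,"wz":0},{"gripper":0.4,"dx":0.114,"dy":-0.106,"dz":0,"wx":0,"wy":0,"wz":0}]'
python3 -m inch '[{"gripper":0.4,"dx":0.023,"dy":-0.022,"dz":0,"wx":0,"wy":0,"wz":0},{"gripper":0.4,"dx":0.042,"dy":-0.039,"dz":0,"wx":0,"wy":0,"wz":0},{"gripper":0.4,"dx":0.056,"dy":-0.052,"dz":0,"wx":0,"wy":0,"wz":0},{"gripper":0.4,"dx":0.0645,"dy":-0.0595,"dz":-0.01,"wx":0,"wy":0,"wz":0},{"gripper":0.4,"dx":0.0645,"dy":-0.0595,"dz":-0.024,"wx":0,"wy":0,"wz":0}]'
python3 - <<'E'
from h import *
print(manip.read_state()["eef_pos"])
s=snap("side","side4")
cv2.imwrite('pics/s4c.png',cv2.resize(s[140:260,260:380],None,fx=5,fy=5,interpolation=cv2.INTER_CUBIC))
q=[[660.5+52*np.cos(a),-201.5+52*np.sin(a),55] for a in np.arange(0,6.28,.1)];q=proj("side",q)
print((q.min(0)-[260,140])*5+2,(q.max(0)-[260,140])*5+2)
E
```

```text
clock: 9.2
eef_pos: [480.7, -34.7, 171.2]
eef_rot: [-3.141, 0.0, 0.45]
wrist_force: [0.4, -0.3, -1.0]
finger_gap: 54.0
finger_force: 24.9
clock: 9.62
eef_pos: [596.2, -142.5, 169.1]
eef_rot: [-3.141, 0.001, 0.449]
wrist_force: [0.4, -0.2, -1.6]
finger_gap: 53.4
finger_force: 24.9
clock: 10.03
eef_pos: [661.1, -202.5, 145.2]
eef_rot: [3.141, -0.0, 0.448]
wrist_force: [0.3, 0.7, -2.1]
finger_gap: 54.1
finger_force: 24.9
[ 661.13389506 -202.54028963  145.16514749]
[215.49329946 337.88719685] [370.06916286 404.78786534]
```

View pics/s4c.png

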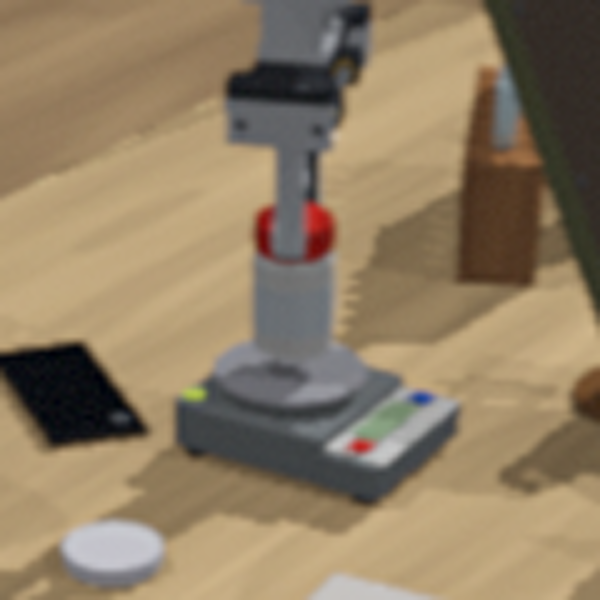

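Pan spans crop x 214–370, exactly as predicted, with the jar centred over it at x≈293. Lower gently.

```bash
python3 -m inch '[{"gripper":0.4,"dx":0,"dy":0,"dz":-0.005,"wx":0,"wy":0,"wz":0},{"gripper":0.4,"dx":0,"dy":0,"dz":-0.009,"wx":0,"wy":0,"wz":0},{"gripper":0.4,"dx":0,"dy":0,"dz":-0.012,"wx":0,"wy":0,"wz":0},{"gripper":0.4,"dx":0,"dy":0,"dz":-0.0145,"wx":0,"wy":0,"wz":0},{"gripper":0.4,"dx":0,"dy":0,"dz":-0.016,"wx":0,"wy":0,"wz":0}]'
python3 -m inch '[{"gripper":0.4,"dx":0,"dy":0,"dz":-0.0004,"wx":0,"wy":0,"wz":0},{"gripper":0.4,"dx":0,"dy":0,"dz":-0.0008,"wx":0,"wy":0,"wz":0},{"gripper":0.4,"dx":0,"dy":0,"dz":-0.0012,"wx":0,"wy":0,"wz":0},{"gripper":0.4,"dx":0,"dy":0,"dz":-0.0015,"wx":0,"wy":0,"wz":0},{"gripper":0.4,"dx":0,"dy":0,"dz":-0.0018,"wx":0,"wy":0,"wz":0}]'
```

```text
clock: 10.5
eef_pos: [660.1, -200.8, 129.7]
eef_rot: [3.141, -0.0, 0.449]
wrist_force: [0.6, -0.2, -1.2]
finger_gap: 53.6
finger_force: 24.9
clock: 10.92
eef_pos: [660.5, -201.0, 128.8]
eef_rot: [3.141, -0.001, 0.449]
wrist_force: [-1.4, 1.9, 8.0]
finger_gap: 53.5
finger_force: 24.9
```

```bash
python3 -m inch '[{"gripper":0.7,"dx":0,"dy":0,"dz":0.001,"wx":0,"wy":0,"wz":0},{"gripper":0.8,"dx":0,"dy":0,"dz":0.001,"wx":0,"wy":0,"wz":0},{"gripper":1,"dx":0,"dy":0,"dz":0.001,"wx":0,"wy":0,"wz":0},{"gripper":1,"dx":0,"dy":0,"dz":0.001,"wx":0,"wy":0,"wz":0},{"gripper":1,"dx":0,"dy":0,"dz":0.003,"wx":0,"wy":0,"wz":0}]'
python3 -m inch '[{"gripper":1,"dx":0,"dy":0,"dz":0.01,"wx":0,"wy":0,"wz":0},{"gripper":1,"dx":0,"dy":0,"dz":0.025,"wx":0,"wy":0,"wz":0},{"gripper":1,"dx":0,"dy":0,"dz":0.05,"wx":0,"wy":0,"wz":0},{"gripper":1,"dx":-0.003,"dy":0.01,"dz":0.07,"wx":0,"wy":0,"wz":0},{"gripper":1,"dx":-0.01,"dy":0.037,"dz":0.08,"wx":0,"wy":0,"wz":0}]'
python3 -m inch '[{"gripper":1,"dx":-0.01,"dy":0.038,"dz":0,"wx":0,"wy":0,"wz":0},{"gripper":1,"dx":-0.02,"dy":0.076,"dz":0,"wx":0,"wy":0,"wz":0},{"gripper":1,"dx":-0.03,"dy":0.114,"dz":0,"wx":0,"wy":0,"wz":0},{"gripper":1,"dx":-0.04,"dy":0.152,"dz":0,"wx":0,"wy":0,"wz":0},{"gripper":1,"dx":-0.05,"dy":0.19,"dz":0,"wx":0,"wy":0,"wz":0}]'
python3 -m inch '[{"gripper":1,"dx":-0.01,"dy":0.038,"dz":0,"wx":0,"wy":0,"wz":0},{"gripper":1,"dx":-0.02,"dy":0.076,"dz":0,"wx":0,"wy":0,"wz":0},{"gripper":1,"dx":-0.03,"dy":0.114,"dz":0,"wx":0,"wy":0,"wz":0},{"gripper":1,"dx":-0.04,"dy":0.152,"dz":0,"wx":0,"wy":0,"wz":0},{"gripper":1,"dx":-0.05,"dy":0.19,"dz":0,"wx":0,"wy":0,"wz":0}]'
python3 -m inch '[{"gripper":1,"dx":-0.01,"dy":0.038,"dz":0,"wx":0,"wy":0,"wz":0},{"gripper":1,"dx":-0.02,"dy":0.076,"dz":0,"wx":0,"wy":0,"wz":0},{"gripper":1,"dx":-0.034,"dy":0.114,"dz":0,"wx":0,"wy":0,"wz":0},{"gripper":1,"dx":-0.046,"dy":0.147,"dz":0,"wx":0,"wy":0,"wz":0},{"gripper":1,"dx":-0.0535,"dy":0.17,"dz":0,"wx":0,"wy":0,"wz":0}]'
python3 -m inch '[{"gripper":1,"dx":0,"dy":0.012,"dz":0,"wx":0,"wy":0,"wz":0},{"gripper":1,"dx":0,"dy":0.018,"dz":-0.005,"wx":0,"wy":0,"wz":0},{"gripper":1,"dx":0,"dy":0.022,"dz":-0.015,"wx":0,"wy":0,"wz":0},{"gripper":1,"dx":0,"dy":0.022,"dz":-0.025,"wx":0,"wy":0,"wz":0},{"gripper":1,"dx":0,"dy":0.022,"dz":-0.03,"wx":0,"wy":0,"wz":0}]'
python3 - <<'E'
from h import *
print(manip.read_state()["eef_pos"],manip.read_state()["joints"])
s=snap("side","side5");t=cv2.imread('pics/top0.png')
f=lambda i:cv2.resize(i,(400,400),interpolation=cv2.INTER_CUBIC)
cv2.imwrite('pics/s5c.png',np.hstack([f(s[240:340,180:280]),f(t[210:290,160:240])]))
for n,o,k in(("side",(180,240),4),("top",(160,210),5)):
  g=lambda q:((q-np.array(o))*k+k/2-.5).round()
  for nm,x,y,z,r in(("cap",496.5,408,163,17),("foot",496.5,408,55,28)):
    q=proj(n,[[x+r*np.cos(a),y+r*np.sin(a),z] for a in np.arange(0,6.28,.1)]);print(n,nm,g(q.min(0)),g(q.max(0)))
  print(n,'plate',g(proj(n,[[502.4,412.5,55]])))
E
```

```text
clock: 11.33
eef_pos: [659.9, -201.0, 130.1]
eef_rot: [-3.141, 0.001, 0.449]
wrist_force: [-0.2, 0.8, -0.4]
finger_gap: 83.4
finger_force: 0.0
clock: 11.75
eef_pos: [650.7, -166.3, 214.1]
eef_rot: [3.139, -0.003, 0.446]
wrist_force: [0.3, 0.1, 0.8]
finger_gap: 94.0
finger_force: 0.0
clock: 12.17
eef_pos: [599.4, 27.6, 211.8]
eef_rot: [3.141, -0.001, 0.449]
wrist_force: [0.7, 0.7, 0.2]
finger_gap: 94.1
finger_force: 0.0
clock: 12.58
eef_pos: [549.4, 217.8, 211.8]
eef_rot: [3.141, -0.001, 0.449]
wrist_force: [-0.6, 0.4, -0.1]
finger_gap: 93.7
finger_force: 0.0
clock: 13.0
eef_pos: [495.1, 388.9, 211.6]
eef_rot: [-3.141, -0.001, 0.451]
wrist_force: [-0.1, -0.6, 0.5]
finger_gap: 94.0
finger_force: 0.0
clock: 13.42
eef_pos: [496.5, 406.9, 178.4]
eef_rot: [3.141, 0.003, 0.448]
wrist_force: [-0.3, -0.5, -0.4]
finger_gap: 93.7
finger_force: 0.0
[496.49199436 406.85640435 178.40731937] [ 6.29493445e-01  5.28885078e-01  1.26384799e+00 -1.13021360e-04
  1.35145444e+00  1.75232321e+00]
side cap [168. 138.] [225. 168.]
side foot [161. 274.] [251. 326.]
side plate [[194. 300.]]
top cap [102. 113.] [171. 181.]
top foot [135. 134.] [240. 239.]
top plate [[179. 175.]]
```

View pics/s5c.png

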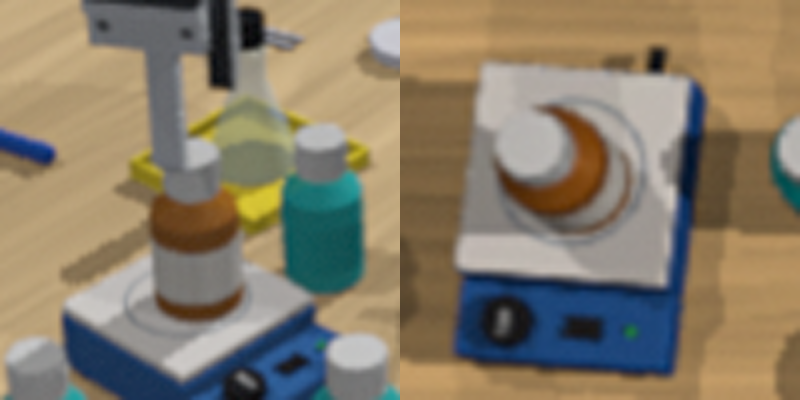

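Side crop: amber cap at (192,165), ring centre ≈(188,300). Top crop: cap centre (133,145), ring (172,170). That puts the amber at ≈(497,410.5) and the plate at ≈(504,415.5). Grip now.

```bash
python3 -m inch '[{"gripper":1,"dx":0,"dy":0.0025,"dz":-0.01,"wx":0,"wy":0,"wz":0},{"gripper":1,"dx":0,"dy":0.0025,"dz":-0.02,"wx":0,"wy":0,"wz":0},{"gripper":0.8,"dx":0,"dy":0.0025,"dz":-0.03,"wx":0,"wy":0,"wz":0},{"gripper":0.7,"dx":0,"dy":0.0025,"dz":-0.038,"wx":0,"wy":0,"wz":0},{"gripper":0.6,"dx":0,"dy":0.0025,"dz":-0.041,"wx":0,"wy":0,"wz":0}]'
python3 -m inch '[{"gripper":0.5,"dx":0,"dy":0,"dz":0,"wx":0,"wy":0,"wz":0},{"gripper":0.45,"dx":0,"dy":0,"dz":0,"wx":0,"wy":0,"wz":0},{"gripper":0.4,"dx":0,"dy":0,"dz":0,"wx":0,"wy":0,"wz":0},{"gripper":0.38,"dx":0,"dy":0,"dz":0,"wx":0,"wy":0,"wz":0},{"gripper":0.3,"dx":0,"dy":0,"dz":0,"wx":0,"wy":0,"wz":0}]' 25
python3 -m inch '[{"gripper":0.2,"dx":0,"dy":0,"dz":0,"wx":0,"wy":0,"wz":0},{"gripper":0.2,"dx":0,"dy":0,"dz":0,"wx":0,"wy":0,"wz":0},{"gripper":0.2,"dx":0,"dy":0,"dz":0,"wx":0,"wy":0,"wz":0},{"gripper":0.2,"dx":0,"dy":0,"dz":0,"wx":0,"wy":0,"wz":0},{"gripper":0.2,"dx":0,"dy":0,"dz":0,"wx":0,"wy":0,"wz":0}]' 25
```

```text
clock: 13.88
eef_pos: [496.2, 410.0, 137.7]
eef_rot: [3.141, 0.002, 0.449]
wrist_force: [0.2, 0.3, 0.1]
finger_gap: 77.1
finger_force: 0.0
clock: 14.3
eef_pos: [496.8, 410.6, 140.1]
eef_rot: [-3.141, -0.001, 0.449]
wrist_force: [-0.0, -1.3, -0.8]
finger_gap: 43.8
finger_force: 0.0
clock: 14.72
eef_pos: [496.7, 410.5, 139.8]
eef_rot: [-3.142, -0.0, 0.449]
wrist_force: [0.7, -0.4, 1.3]
finger_gap: 33.8
finger_force: 25.0
```

```bash
python3 -m inch '[{"gripper":0.2,"dx":0,"dy":0,"dz":0.005,"wx":0,"wy":0,"wz":0},{"gripper":0.2,"dx":0,"dy":0,"dz":0.025,"wx":0,"wy":0,"wz":0},{"gripper":0.2,"dx":0,"dy":0,"dz":0.05,"wx":0,"wy":0,"wz":0},{"gripper":0.2,"dx":0,"dy":0,"dz":0.075,"wx":0,"wy":0,"wz":0},{"gripper":0.2,"dx":-0.001,"dy":-0.01,"dz":0.09,"wx":0,"wy":0,"wz":0}]'
python3 -m inch '[{"gripper":0.2,"dx":-0.002,"dy":-0.025,"dz":0,"wx":0,"wy":0,"wz":0},{"gripper":0.2,"dx":-0.005,"dy":-0.06,"dz":0,"wx":0,"wy":0,"wz":0},{"gripper":0.2,"dx":-0.008,"dy":-0.095,"dz":0,"wx":0,"wy":0,"wz":0},{"gripper":0.2,"dx":-0.011,"dy":-0.13,"dz":0,"wx":0,"wy":0,"wz":0},{"gripper":0.2,"dx":-0.014,"dy":-0.165,"dz":0,"wx":0,"wy":0,"wz":0}]'
python3 -m inch '[{"gripper":0.2,"dx":-0.003,"dy":-0.035,"dz":0,"wx":0,"wy":0,"wz":0},{"gripper":0.2,"dx":-0.006,"dy":-0.07,"dz":0,"wx":0,"wy":0,"wz":0},{"gripper":0.2,"dx":-0.009,"dy":-0.105,"dz":0,"wx":0,"wy":0,"wz":0},{"gripper":0.2,"dx":-0.012,"dy":-0.14,"dz":0,"wx":0,"wy":0,"wz":0},{"gripper":0.2,"dx":-0.015,"dy":-0.175,"dz":-0.01,"wx":0,"wy":0,"wz":0}]'
python3 -m inch '[{"gripper":0.2,"dx":-0.001,"dy":-0.03,"dz":-0.015,"wx":0,"wy":0,"wz":0},{"gripper":0.2,"dx":-0.002,"dy":-0.055,"dz":-0.035,"wx":0,"wy":0,"wz":0},{"gripper":0.2,"dx":-0.003,"dy":-0.068,"dz":-0.06,"wx":0,"wy":0,"wz":0},{"gripper":0.2,"dx":-0.003,"dy":-0.075,"dz":-0.08,"wx":0,"wy":0,"wz":0},{"gripper":0.2,"dx":-0.003,"dy":-0.075,"dz":-0.095,"wx":0,"wy":0,"wz":0}]'
python3 - <<'E'
from h import *
print(manip.read_state()["eef_pos"])
s=snap("side","side6")
cv2.imwrite('pics/s6c.png',cv2.resize(s[190:310,280:400],None,fx=5,fy=5,interpolation=cv2.INTER_CUBIC))
g=lambda q:((q-np.array([280,190]))*5+2).round(1)
print('tile c',g(proj("side",[[463.7,-14.6,6],[463.7,-14.6,9+20]])))
E
```

```text
clock: 15.13
eef_pos: [495.6, 401.6, 232.2]
eef_rot: [-3.141, -0.002, 0.45]
wrist_force: [-0.3, 0.2, -2.2]
finger_gap: 33.8
finger_force: 25.0
clock: 15.55
eef_pos: [480.9, 234.0, 229.5]
eef_rot: [-3.141, 0.001, 0.449]
wrist_force: [0.4, 0.3, -2.6]
finger_gap: 33.5
finger_force: 25.0
clock: 15.97
eef_pos: [466.6, 59.0, 221.1]
eef_rot: [3.141, -0.002, 0.449]
wrist_force: [0.3, -1.4, -2.3]
finger_gap: 33.5
finger_force: 25.0
clock: 16.38
eef_pos: [462.8, -15.9, 123.1]
eef_rot: [-3.141, 0.002, 0.447]
wrist_force: [-0.1, 0.2, -2.6]
finger_gap: 33.4
finger_force: 25.0
[462.82869989 -15.85481096 123.05254305]
tile c [[278.6 386.6]
 [279.9 353.5]]
```

View pics/s6c.png

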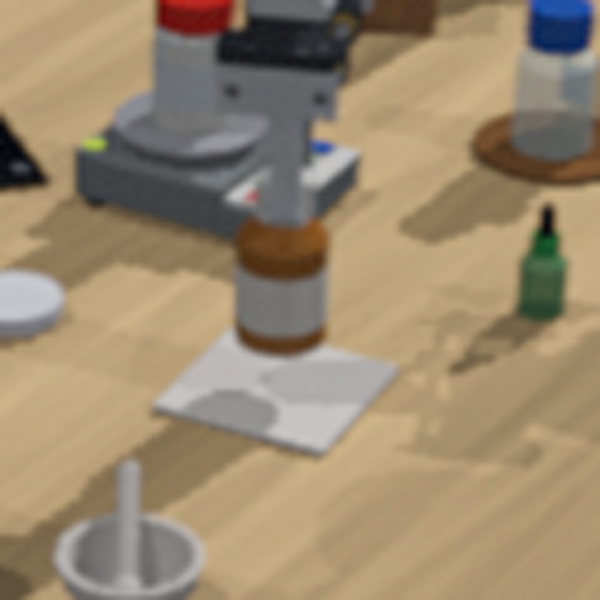

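Tile corners (153,408), (398,370), (322,454); its centre matches the prediction, and the bottle at x≈281 is over it. Lower.

```bash
python3 -m inch '[{"gripper":0.2,"dx":0,"dy":0,"dz":-0.012,"wx":0,"wy":0,"wz":0},{"gripper":0.2,"dx":0,"dy":0,"dz":-0.021,"wx":0,"wy":0,"wz":0},{"gripper":0.2,"dx":0,"dy":0,"dz":-0.027,"wx":0,"wy":0,"wz":0},{"gripper":0.2,"dx":0,"dy":0,"dz":-0.031,"wx":0,"wy":0,"wz":0},{"gripper":0.2,"dx":0,"dy":0,"dz":-0.033,"wx":0,"wy":0,"wz":0}]'
python3 -m inch '[{"gripper":0.2,"dx":0,"dy":0,"dz":-0.0004,"wx":0,"wy":0,"wz":0},{"gripper":0.2,"dx":0,"dy":0,"dz":-0.0008,"wx":0,"wy":0,"wz":0},{"gripper":0.2,"dx":0,"dy":0,"dz":-0.0012,"wx":0,"wy":0,"wz":0},{"gripper":0.2,"dx":0,"dy":0,"dz":-0.0015,"wx":0,"wy":0,"wz":0},{"gripper":0.2,"dx":0,"dy":0,"dz":-0.0018,"wx":0,"wy":0,"wz":0}]'
```

```text
clock: 16.85
eef_pos: [463.6, -14.4, 91.5]
eef_rot: [-3.141, 0.0, 0.449]
wrist_force: [-0.2, -0.6, -2.8]
finger_gap: 33.5
finger_force: 25.0
clock: 17.27
eef_pos: [464.1, -14.6, 90.7]
eef_rot: [3.141, -0.001, 0.449]
wrist_force: [-2.0, -0.8, 10.1]
finger_gap: 33.5
finger_force: 25.0
```

```bash
python3 -m inch '[{"gripper":0.5,"dx":0,"dy":0,"dz":0.001,"wx":0,"wy":0,"wz":0},{"gripper":0.6,"dx":0,"dy":0,"dz":0.001,"wx":0,"wy":0,"wz":0},{"gripper":0.8,"dx":0,"dy":0,"dz":0.001,"wx":0,"wy":0,"wz":0},{"gripper":0.8,"dx":0,"dy":0,"dz":0.001,"wx":0,"wy":0,"wz":0},{"gripper":0.8,"dx":0,"dy":0,"dz":0.003,"wx":0,"wy":0,"wz":0}]'
python3 -m inch '[{"gripper":0.8,"dx":0,"dy":0,"dz":0.01,"wx":0,"wy":0,"wz":0},{"gripper":0.8,"dx":0,"dy":0,"dz":0.03,"wx":0,"wy":0,"wz":0},{"gripper":0.8,"dx":0,"dy":0,"dz":0.06,"wx":0,"wy":0,"wz":0},{"gripper":0.8,"dx":0.006,"dy":0.008,"dz":0.08,"wx":0,"wy":0,"wz":0},{"gripper":0.8,"dx":0.025,"dy":0.034,"dz":0.09,"wx":0,"wy":0,"wz":0}]'
python3 -m inch '[{"gripper":0.8,"dx":0.023,"dy":0.032,"dz":0,"wx":0,"wy":0,"wz":0},{"gripper":0.8,"dx":0.046,"dy":0.063,"dz":0,"wx":0,"wy":0,"wz":0},{"gripper":0.8,"dx":0.069,"dy":0.095,"dz":0,"wx":0,"wy":0,"wz":0},{"gripper":0.8,"dx":0.092,"dy":0.127,"dz":0,"wx":0,"wy":0,"wz":0},{"gripper":0.8,"dx":0.11,"dy":0.151,"dz":0,"wx":0,"wy":0,"wz":0}]'
python3 -m inch '[{"gripper":0.8,"dx":0.015,"dy":0.021,"dz":-0.01,"wx":0,"wy":0,"wz":0},{"gripper":0.8,"dx":0.025,"dy":0.035,"dz":-0.02,"wx":0,"wy":0,"wz":0},{"gripper":0.8,"dx":0.03,"dy":0.042,"dz":-0.03,"wx":0,"wy":0,"wz":0},{"gripper":0.8,"dx":0.03,"dy":0.042,"dz":-0.04,"wx":0,"wy":0,"wz":0},{"gripper":0.8,"dx":0.03,"dy":0.042,"dz":-0.04,"wx":0,"wy":0,"wz":0}]'
python3 - <<'E'
from h import *
print(manip.read_state()["eef_pos"])
s=snap("side","side7");t=cv2.imread('pics/top0.png')
f=lambda i:cv2.resize(i,(400,400),interpolation=cv2.INTER_CUBIC)
cv2.imwrite('pics/s7c.png',np.hstack([f(s[215:315,190:290]),f(t[165:245,235:315])]))
for n,o,k in(("side",(190,215),4),("top",(235,165),5)):
  g=lambda q:((q-np.array(o))*k+k/2-.5).round()
  for nm,x,y,z,r in(("stopper",629,212.6,128,13.5),("stopperlow",629,212.6,104,13.5),("foot",629,212.6,6,33)):
    q=proj(n,[[x+r*np.cos(a),y+r*np.sin(a),z] for a in np.arange(0,6.28,.1)]);print(n,nm,g(q.min(0)),g(q.max(0)))
  print(n,'tray',g(proj(n,[[630.6,216.3,16]])))
E
```

```text
clock: 17.68
eef_pos: [463.4, -14.5, 92.6]
eef_rot: [-3.141, 0.001, 0.449]
wrist_force: [0.1, -0.1, -0.8]
finger_gap: 63.1
finger_force: 0.0
clock: 18.1
eef_pos: [488.9, 18.1, 186.8]
eef_rot: [3.139, -0.003, 0.446]
wrist_force: [0.8, 0.1, 0.5]
finger_gap: 75.2
finger_force: 0.0
clock: 18.52
eef_pos: [599.6, 173.1, 183.6]
eef_rot: [-3.142, -0.001, 0.45]
wrist_force: [-0.0, -0.7, 0.3]
finger_gap: 75.3
finger_force: 0.0
clock: 18.93
eef_pos: [627.6, 211.8, 140.5]
eef_rot: [-3.141, 0.003, 0.449]
wrist_force: [-0.3, -0.9, -0.3]
finger_gap: 75.1
finger_force: 0.0
[627.55250287 211.79851992 140.54287683]
side stopper [191. 109.] [229. 127.]
side stopperlow [192. 139.] [231. 157.]
side foot [171. 243.] [263. 291.]
side tray [[211. 256.]]
top stopper [146. 104.] [198. 155.]
top stopperlow [151. 117.] [203. 167.]
top foot [135. 133.] [255. 249.]
top tray [[186. 184.]]
```

View pics/s7c.png

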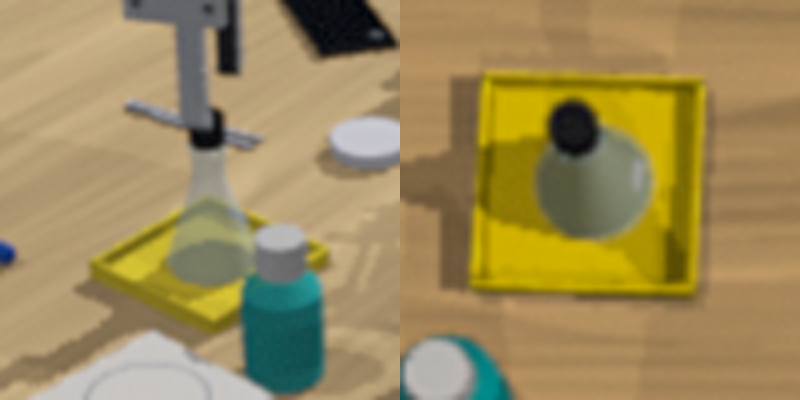

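Side crop: stopper ≈(206,130), foot ≈(209,265). Top crop: stopper (174,127), foot (194,183), tray centre (189,184). The flask is at ≈(631,213). Grip the stopper.

```bash
python3 -m inch '[{"gripper":0.8,"dx":0.002,"dy":0,"dz":-0.01,"wx":0,"wy":0,"wz":0},{"gripper":0.8,"dx":0.002,"dy":0,"dz":-0.02,"wx":0,"wy":0,"wz":0},{"gripper":0.7,"dx":0.002,"dy":0,"dz":-0.029,"wx":0,"wy":0,"wz":0},{"gripper":0.6,"dx":0.002,"dy":0,"dz":-0.035,"wx":0,"wy":0,"wz":0},{"gripper":0.5,"dx":0.002,"dy":0,"dz":-0.0365,"wx":0,"wy":0,"wz":0}]'
python3 -m inch '[{"gripper":0.45,"dx":0,"dy":0,"dz":0,"wx":0,"wy":0,"wz":0},{"gripper":0.4,"dx":0,"dy":0,"dz":0,"wx":0,"wy":0,"wz":0},{"gripper":0.36,"dx":0,"dy":0,"dz":0,"wx":0,"wy":0,"wz":0},{"gripper":0.34,"dx":0,"dy":0,"dz":0,"wx":0,"wy":0,"wz":0},{"gripper":0.3,"dx":0,"dy":0,"dz":0,"wx":0,"wy":0,"wz":0}]' 20
python3 -m inch '[{"gripper":0.26,"dx":0,"dy":0,"dz":0,"wx":0,"wy":0,"wz":0},{"gripper":0.22,"dx":0,"dy":0,"dz":0,"wx":0,"wy":0,"wz":0},{"gripper":0.15,"dx":0,"dy":0,"dz":0,"wx":0,"wy":0,"wz":0},{"gripper":0.1,"dx":0,"dy":0,"dz":0,"wx":0,"wy":0,"wz":0},{"gripper":0.1,"dx":0,"dy":0,"dz":0,"wx":0,"wy":0,"wz":0}]' 20
```

```text
clock: 19.4
eef_pos: [630.0, 212.1, 104.7]
eef_rot: [-3.141, 0.002, 0.449]
wrist_force: [-0.4, -0.2, 0.5]
finger_gap: 58.4
finger_force: 0.0
clock: 19.82
eef_pos: [630.8, 212.5, 106.7]
eef_rot: [3.141, -0.001, 0.449]
wrist_force: [1.0, 0.4, 1.6]
finger_gap: 29.1
finger_force: 0.3
clock: 20.23
eef_pos: [630.7, 212.5, 106.5]
eef_rot: [3.142, -0.0, 0.449]
wrist_force: [0.2, -0.5, 2.3]
finger_gap: 26.7
finger_force: 20.0
```

```bash
python3 -m inch '[{"gripper":0.1,"dx":0,"dy":0,"dz":0.006,"wx":0,"wy":0,"wz":0},{"gripper":0.1,"dx":0,"dy":0,"dz":0.025,"wx":0,"wy":0,"wz":0},{"gripper":0.1,"dx":0,"dy":0,"dz":0.055,"wx":0,"wy":0,"wz":0},{"gripper":0.1,"dx":0,"dy":0,"dz":0.085,"wx":0,"wy":0,"wz":0},{"gripper":0.1,"dx":-0.005,"dy":0.008,"dz":0.11,"wx":0,"wy":0,"wz":0}]'
python3 -m inch '[{"gripper":0.1,"dx":-0.012,"dy":0.019,"dz":0.004,"wx":0,"wy":0,"wz":0},{"gripper":0.1,"dx":-0.028,"dy":0.045,"dz":0.004,"wx":0,"wy":0,"wz":0},{"gripper":0.1,"dx":-0.044,"dy":0.07,"dz":0.004,"wx":0,"wy":0,"wz":0},{"gripper":0.1,"dx":-0.06,"dy":0.096,"dz":0.004,"wx":0,"wy":0,"wz":0},{"gripper":0.1,"dx":-0.076,"dy":0.121,"dz":0.002,"wx":0,"wy":0,"wz":0}]'
python3 -m inch '[{"gripper":0.1,"dx":-0.015,"dy":0.024,"dz":-0.005,"wx":0,"wy":0,"wz":0},{"gripper":0.1,"dx":-0.029,"dy":0.047,"dz":-0.015,"wx":0,"wy":0,"wz":0},{"gripper":0.1,"dx":-0.039,"dy":0.063,"dz":-0.03,"wx":0,"wy":0,"wz":0},{"gripper":0.1,"dx":-0.046,"dy":0.0735,"dz":-0.042,"wx":0,"wy":0,"wz":0},{"gripper":0.1,"dx":-0.046,"dy":0.0735,"dz":-0.05,"wx":0,"wy":0,"wz":0}]'
python3 - <<'E'
from h import *
print(manip.read_state()["eef_pos"])
s=snap("side","side8")
cv2.imwrite('pics/s8c.png',cv2.resize(s[245:365,170:290],None,fx=5,fy=5,interpolation=cv2.INTER_CUBIC))
g=lambda q:((q-np.array([170,245]))*5+2).round(1)
print('plate c',g(proj("side",[[504,415.5,55]])))
E
```

```text
clock: 20.65
eef_pos: [626.1, 219.5, 218.6]
eef_rot: [3.141, -0.001, 0.448]
wrist_force: [0.3, 1.3, -1.7]
finger_gap: 26.6
finger_force: 20.0
clock: 21.07
eef_pos: [548.7, 342.6, 218.9]
eef_rot: [-3.141, -0.0, 0.449]
wrist_force: [0.5, 0.4, -2.0]
finger_gap: 26.8
finger_force: 20.0
clock: 21.48
eef_pos: [501.9, 416.4, 166.7]
eef_rot: [3.142, 0.002, 0.451]
wrist_force: [0.1, -0.0, -1.5]
finger_gap: 26.7
finger_force: 20.0
[501.88635657 416.42498317 166.73221459]
plate c [[286.2 351.2]]
```

View pics/s8c.png

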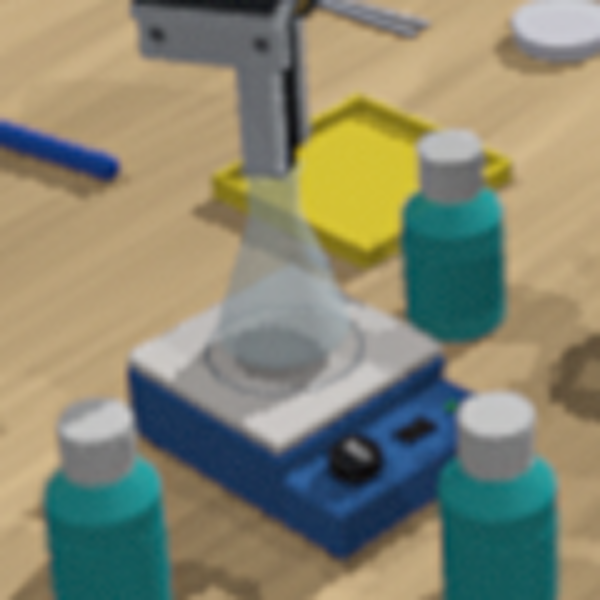

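Ring centre is (285,350) and the flask foot is centred at x≈284, so it is aligned. Lower.

```bash
python3 -m inch '[{"gripper":0.1,"dx":0,"dy":0,"dz":-0.004,"wx":0,"wy":0,"wz":0},{"gripper":0.1,"dx":0,"dy":0,"dz":-0.007,"wx":0,"wy":0,"wz":0},{"gripper":0.1,"dx":0,"dy":0,"dz":-0.009,"wx":0,"wy":0,"wz":0},{"gripper":0.1,"dx":0,"dy":0,"dz":-0.011,"wx":0,"wy":0,"wz":0},{"gripper":0.1,"dx":0,"dy":0,"dz":-0.012,"wx":0,"wy":0,"wz":0}]'
python3 -m inch '[{"gripper":0.1,"dx":0,"dy":0,"dz":-0.0004,"wx":0,"wy":0,"wz":0},{"gripper":0.1,"dx":0,"dy":0,"dz":-0.0008,"wx":0,"wy":0,"wz":0},{"gripper":0.1,"dx":0,"dy":0,"dz":-0.0012,"wx":0,"wy":0,"wz":0},{"gripper":0.1,"dx":0,"dy":0,"dz":-0.0015,"wx":0,"wy":0,"wz":0},{"gripper":0.1,"dx":0,"dy":0,"dz":-0.0018,"wx":0,"wy":0,"wz":0}]'
```

```text
clock: 21.95
eef_pos: [504.0, 414.5, 156.4]
eef_rot: [-3.142, -0.0, 0.448]
wrist_force: [-0.3, 0.4, -1.8]
finger_gap: 26.4
finger_force: 20.0
clock: 22.37
eef_pos: [504.0, 415.1, 155.5]
eef_rot: [-3.142, -0.002, 0.449]
wrist_force: [0.3, -2.0, 6.9]
finger_gap: 26.3
finger_force: 20.0
```

```bash
python3 -m inch '[{"gripper":0.4,"dx":0,"dy":0,"dz":0.001,"wx":0,"wy":0,"wz":0},{"gripper":0.5,"dx":0,"dy":0,"dz":0.001,"wx":0,"wy":0,"wz":0},{"gripper":0.7,"dx":0,"dy":0,"dz":0.001,"wx":0,"wy":0,"wz":0},{"gripper":0.7,"dx":0,"dy":0,"dz":0.001,"wx":0,"wy":0,"wz":0},{"gripper":0.7,"dx":0,"dy":0,"dz":0.003,"wx":0,"wy":0,"wz":0}]'
python3 -m inch '[{"gripper":0.7,"dx":0,"dy":0,"dz":0.01,"wx":0,"wy":0,"wz":0},{"gripper":0.7,"dx":0,"dy":0,"dz":0.025,"wx":0,"wy":0,"wz":0},{"gripper":0.8,"dx":0,"dy":0,"dz":0.045,"wx":0,"wy":0,"wz":0},{"gripper":1,"dx":0,"dy":-0.01,"dz":0.055,"wx":0,"wy":0,"wz":0},{"gripper":1,"dx":-0.001,"dy":-0.04,"dz":0.06,"wx":0,"wy":0,"wz":0}]'
python3 -m inch '[{"gripper":1,"dx":0,"dy":-0.04,"dz":0,"wx":0,"wy":0,"wz":0},{"gripper":1,"dx":-0.001,"dy":-0.08,"dz":0,"wx":0,"wy":0,"wz":0},{"gripper":1,"dx":-0.001,"dy":-0.12,"dz":0,"wx":0,"wy":0,"wz":0},{"gripper":1,"dx":-0.002,"dy":-0.16,"dz":0,"wx":0,"wy":0,"wz":0},{"gripper":1,"dx":-0.002,"dy":-0.2,"dz":0,"wx":0,"wy":0,"wz":0}]'
python3 -m inch '[{"gripper":1,"dx":0,"dy":-0.04,"dz":0,"wx":0,"wy":0,"wz":0},{"gripper":1,"dx":-0.001,"dy":-0.08,"dz":0,"wx":0,"wy":0,"wz":0},{"gripper":1,"dx":-0.001,"dy":-0.12,"dz":0,"wx":0,"wy":0,"wz":0},{"gripper":1,"dx":-0.002,"dy":-0.16,"dz":0,"wx":0,"wy":0,"wz":0},{"gripper":1,"dx":-0.002,"dy":-0.2,"dz":0,"wx":0,"wy":0,"wz":0}]'
python3 -m inch '[{"gripper":1,"dx":0,"dy":-0.04,"dz":0,"wx":0,"wy":0,"wz":0},{"gripper":1,"dx":-0.001,"dy":-0.08,"dz":0,"wx":0,"wy":0,"wz":0},{"gripper":1,"dx":-0.001,"dy":-0.12,"dz":0,"wx":0,"wy":0,"wz":0},{"gripper":1,"dx":-0.002,"dy":-0.16,"dz":0,"wx":0,"wy":0,"wz":0},{"gripper":1,"dx":-0.002,"dy":-0.2,"dz":0,"wx":0,"wy":0,"wz":0}]'
python3 -m inch '[{"gripper":1,"dx":0,"dy":-0.04,"dz":0,"wx":0,"wy":0,"wz":0},{"gripper":1,"dx":-0.001,"dy":-0.08,"dz":-0.005,"wx":0,"wy":0,"wz":0},{"gripper":1,"dx":-0.001,"dy":-0.12,"dz":-0.01,"wx":0,"wy":0,"wz":0},{"gripper":1,"dx":-0.002,"dy":-0.155,"dz":-0.02,"wx":0,"wy":0,"wz":0},{"gripper":1,"dx":-0.002,"dy":-0.1795,"dz":-0.03,"wx":0,"wy":0,"wz":0}]'
python3 - <<'E'
from h import *
s=manip.read_state();print(s["eef_pos"])
W=wcam(); im=snap("wrist","w9")
h=cv2.cvtColor(im,cv2.COLOR_BGR2HSV);m=cv2.inRange(h,np.array((105,150,100)),np.array((125,255,255)))
n,l,st,c=cv2.connectedComponentsWithStats(m);i=1+st[1:,4].argmax();print(st[i],c[i],wray(W,c[i],112))
E
```

```text
clock: 22.78
eef_pos: [503.4, 414.9, 157.0]
eef_rot: [3.141, 0.001, 0.449]
wrist_force: [0.2, -0.9, 0.1]
finger_gap: 56.1
finger_force: 0.0
clock: 23.2
eef_pos: [502.6, 376.5, 219.4]
eef_rot: [-3.141, -0.003, 0.451]
wrist_force: [-0.2, 0.1, -0.1]
finger_gap: 82.2
finger_force: 0.0
clock: 23.62
eef_pos: [499.9, 172.7, 218.0]
eef_rot: [3.141, -0.001, 0.449]
wrist_force: [1.3, 1.1, -0.2]
finger_gap: 94.1
finger_force: 0.0
clock: 24.03
eef_pos: [497.7, -27.3, 218.1]
eef_rot: [3.141, -0.001, 0.449]
wrist_force: [1.3, -0.2, -0.2]
finger_gap: 94.0
finger_force: 0.0
clock: 24.45
eef_pos: [495.6, -227.4, 218.1]
eef_rot: [3.141, -0.0, 0.448]
wrist_force: [0.8, 0.3, 0.1]
finger_gap: 93.8
finger_force: 0.0
clock: 24.87
eef_pos: [493.2, -407.8, 187.6]
eef_rot: [3.141, -0.0, 0.447]
wrist_force: [-0.1, 0.4, -0.3]
finger_gap: 94.3
finger_force: 0.0
[ 493.22791504 -407.8445312   187.55812645]
[ 285  210   71   68 3741] [319.53247795 243.53167602] [ 500.32890088 -406.52043962  112.        ]
```

```bash
python3 -m inch '[{"gripper":1,"dx":0,"dy":0,"dz":-0.02,"wx":0,"wy":0,"wz":0},{"gripper":1,"dx":0,"dy":0,"dz":-0.045,"wx":0,"wy":0,"wz":0},{"gripper":1,"dx":0,"dy":0,"dz":-0.07,"wx":0,"wy":0,"wz":0},{"gripper":1,"dx":0,"dy":0,"dz":-0.09,"wx":0,"wy":0,"wz":0},{"gripper":0.9,"dx":0,"dy":0,"dz":-0.098,"wx":0,"wy":0,"wz":0}]'
python3 -m inch '[{"gripper":0.7,"dx":0,"dy":0,"dz":0,"wx":0,"wy":0,"wz":0},{"gripper":0.65,"dx":0,"dy":0,"dz":0,"wx":0,"wy":0,"wz":0},{"gripper":0.6,"dx":0,"dy":0,"dz":0,"wx":0,"wy":0,"wz":0},{"gripper":0.5,"dx":0,"dy":0,"dz":0,"wx":0,"wy":0,"wz":0},{"gripper":0.3,"dx":0,"dy":0,"dz":0,"wx":0,"wy":0,"wz":0}]' 25
python3 -m inch '[{"gripper":0.3,"dx":0,"dy":0,"dz":0,"wx":0,"wy":0,"wz":0},{"gripper":0.3,"dx":0,"dy":0,"dz":0,"wx":0,"wy":0,"wz":0},{"gripper":0.3,"dx":0,"dy":0,"dz":0,"wx":0,"wy":0,"wz":0},{"gripper":0.3,"dx":0,"dy":0,"dz":0,"wx":0,"wy":0,"wz":0},{"gripper":0.3,"dx":0,"dy":0,"dz":0,"wx":0,"wy":0,"wz":0}]' 25
```

```text
clock: 25.33
eef_pos: [493.2, -403.9, 86.9]
eef_rot: [-3.138, 0.001, 0.449]
wrist_force: [0.6, 0.8, 0.1]
finger_gap: 90.3
finger_force: 0.0
clock: 25.75
eef_pos: [494.9, -404.8, 90.7]
eef_rot: [3.14, -0.001, 0.449]
wrist_force: [-0.3, 0.2, -0.1]
finger_gap: 57.5
finger_force: 0.0
clock: 26.17
eef_pos: [494.8, -404.8, 90.0]
eef_rot: [3.141, -0.0, 0.449]
wrist_force: [0.6, -1.8, 5.0]
finger_gap: 45.2
finger_force: 25.0
```

```bash
python3 -m inch '[{"gripper":0.3,"dx":0,"dy":0,"dz":0.005,"wx":0,"wy":0,"wz":0},{"gripper":0.3,"dx":0,"dy":0,"dz":0.025,"wx":0,"wy":0,"wz":0},{"gripper":0.3,"dx":0,"dy":0,"dz":0.055,"wx":0,"wy":0,"wz":0},{"gripper":0.3,"dx":0,"dy":0,"dz":0.085,"wx":0,"wy":0,"wz":0},{"gripper":0.3,"dx":0.002,"dy":0.01,"dz":0.1,"wx":0,"wy":0,"wz":0}]'
python3 -m inch '[{"gripper":0.3,"dx":0.006,"dy":0.027,"dz":0,"wx":0,"wy":0,"wz":0},{"gripper":0.3,"dx":0.014,"dy":0.064,"dz":0,"wx":0,"wy":0,"wz":0},{"gripper":0.3,"dx":0.022,"dy":0.101,"dz":0,"wx":0,"wy":0,"wz":0},{"gripper":0.3,"dx":0.03,"dy":0.138,"dz":0,"wx":0,"wy":0,"wz":0},{"gripper":0.3,"dx":0.039,"dy":0.176,"dz":0,"wx":0,"wy":0,"wz":0}]'
python3 -m inch '[{"gripper":0.3,"dx":0.008,"dy":0.038,"dz":0,"wx":0,"wy":0,"wz":0},{"gripper":0.3,"dx":0.016,"dy":0.076,"dz":0,"wx":0,"wy":0,"wz":0},{"gripper":0.3,"dx":0.025,"dy":0.114,"dz":0,"wx":0,"wy":0,"wz":0},{"gripper":0.3,"dx":0.033,"dy":0.152,"dz":0,"wx":0,"wy":0,"wz":0},{"gripper":0.3,"dx":0.042,"dy":0.19,"dz":0,"wx":0,"wy":0,"wz":0}]'
python3 -m inch '[{"gripper":0.3,"dx":0.008,"dy":0.038,"dz":0,"wx":0,"wy":0,"wz":0},{"gripper":0.3,"dx":0.016,"dy":0.076,"dz":0,"wx":0,"wy":0,"wz":0},{"gripper":0.3,"dx":0.025,"dy":0.114,"dz":0,"wx":0,"wy":0,"wz":0},{"gripper":0.3,"dx":0.033,"dy":0.15,"dz":0,"wx":0,"wy":0,"wz":0},{"gripper":0.3,"dx":0.04,"dy":0.18,"dz":0,"wx":0,"wy":0,"wz":0}]'
python3 -m inch '[{"gripper":0.3,"dx":0.006,"dy":0.025,"dz":-0.005,"wx":0,"wy":0,"wz":0},{"gripper":0.3,"dx":0.01,"dy":0.045,"dz":-0.02,"wx":0,"wy":0,"wz":0},{"gripper":0.3,"dx":0.0125,"dy":0.058,"dz":-0.04,"wx":0,"wy":0,"wz":0},{"gripper":0.3,"dx":0.013,"dy":0.064,"dz":-0.055,"wx":0,"wy":0,"wz":0},{"gripper":0.3,"dx":0.013,"dy":0.064,"dz":-0.07,"wx":0,"wy":0,"wz":0}]'
python3 - <<'E'
from h import *
print(manip.read_state()["eef_pos"])
s=snap("side","side10")
cv2.imwrite('pics/s10c.png',cv2.resize(s[195:315,180:300],None,fx=5,fy=5,interpolation=cv2.INTER_CUBIC))
g=lambda q:((q-np.array([180,195]))*5+2).round(1)
print('tray c',g(proj("side",[[630.6,215.5,16],[630.6,215.5,36]])))
E
```

```text
clock: 26.58
eef_pos: [496.6, -395.7, 192.8]
eef_rot: [3.139, -0.001, 0.447]
wrist_force: [0.9, -0.0, -2.1]
finger_gap: 45.5
finger_force: 24.9
clock: 27.0
eef_pos: [535.1, -216.0, 188.7]
eef_rot: [-3.14, 0.001, 0.449]
wrist_force: [2.4, -0.0, -2.3]
finger_gap: 45.9
finger_force: 24.9
clock: 27.42
eef_pos: [576.9, -25.9, 188.8]
eef_rot: [-3.141, 0.001, 0.449]
wrist_force: [-0.3, -0.6, -3.2]
finger_gap: 45.5
finger_force: 24.9
clock: 27.83
eef_pos: [616.8, 154.7, 188.5]
eef_rot: [-3.141, 0.002, 0.45]
wrist_force: [0.6, -0.1, -2.8]
finger_gap: 45.5
finger_force: 24.9
clock: 28.25
eef_pos: [629.2, 217.5, 117.2]
eef_rot: [-3.141, 0.003, 0.451]
wrist_force: [-0.2, -0.2, -3.3]
finger_gap: 45.5
finger_force: 24.9
[629.21598024 217.53223393 117.17372004]
tray c [[315.3 419.6]
 [313.8 389.9]]
```

View pics/s10c.png

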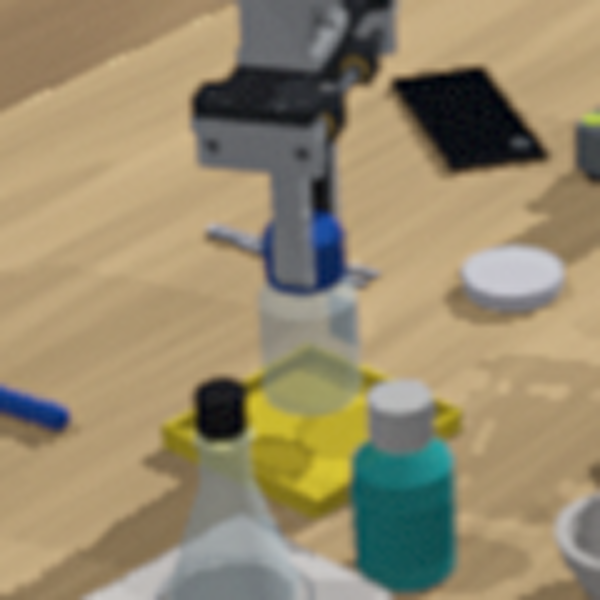

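Tray spans x 162–462 (centre 312) and the bottle is centred at x≈310. Lower.

```bash
python3 -m inch '[{"gripper":0.3,"dx":0,"dy":0,"dz":-0.01,"wx":0,"wy":0,"wz":0},{"gripper":0.3,"dx":0,"dy":0,"dz":-0.018,"wx":0,"wy":0,"wz":0},{"gripper":0.3,"dx":0,"dy":0,"dz":-0.024,"wx":0,"wy":0,"wz":0},{"gripper":0.3,"dx":0,"dy":0,"dz":-0.027,"wx":0,"wy":0,"wz":0},{"gripper":0.3,"dx":0,"dy":0,"dz":-0.0285,"wx":0,"wy":0,"wz":0}]'
python3 -m inch '[{"gripper":0.3,"dx":0,"dy":0,"dz":-0.0004,"wx":0,"wy":0,"wz":0},{"gripper":0.3,"dx":0,"dy":0,"dz":-0.0008,"wx":0,"wy":0,"wz":0},{"gripper":0.3,"dx":0,"dy":0,"dz":-0.0012,"wx":0,"wy":0,"wz":0},{"gripper":0.3,"dx":0,"dy":0,"dz":-0.0016,"wx":0,"wy":0,"wz":0},{"gripper":0.3,"dx":0,"dy":0,"dz":-0.002,"wx":0,"wy":0,"wz":0}]'
```

```text
clock: 28.72
eef_pos: [630.6, 215.3, 90.8]
eef_rot: [-3.142, 0.0, 0.448]
wrist_force: [0.5, 0.4, -3.5]
finger_gap: 45.4
finger_force: 24.9
clock: 29.13
eef_pos: [631.1, 215.6, 90.0]
eef_rot: [3.141, -0.002, 0.449]
wrist_force: [0.9, -0.6, 5.2]
finger_gap: 46.0
finger_force: 24.9
```

Contact made. Release, rise, and back off towards the base for a clear view.

```bash
python3 -m inch '[{"gripper":0.6,"dx":0,"dy":0,"dz":0.0005,"wx":0,"wy":0,"wz":0},{"gripper":0.7,"dx":0,"dy":0,"dz":0.001,"wx":0,"wy":0,"wz":0},{"gripper":0.85,"dx":0,"dy":0,"dz":0.001,"wx":0,"wy":0,"wz":0},{"gripper":0.85,"dx":0,"dy":0,"dz":0.001,"wx":0,"wy":0,"wz":0},{"gripper":0.85,"dx":0,"dy":0,"dz":0.003,"wx":0,"wy":0,"wz":0}]'
python3 -m inch '[{"gripper":0.85,"dx":0,"dy":0,"dz":0.01,"wx":0,"wy":0,"wz":0},{"gripper":0.85,"dx":0,"dy":0,"dz":0.035,"wx":0,"wy":0,"wz":0},{"gripper":0.85,"dx":0,"dy":0,"dz":0.07,"wx":0,"wy":0,"wz":0},{"gripper":0.85,"dx":0,"dy":0,"dz":0.105,"wx":0,"wy":0,"wz":0},{"gripper":0.85,"dx":0,"dy":0,"dz":0.13,"wx":0,"wy":0,"wz":0}]'
python3 -m inch '[{"gripper":0.85,"dx":-0.02,"dy":-0.035,"dz":0,"wx":0,"wy":0,"wz":0},{"gripper":0.85,"dx":-0.04,"dy":-0.07,"dz":0,"wx":0,"wy":0,"wz":0},{"gripper":0.85,"dx":-0.06,"dy":-0.105,"dz":0,"wx":0,"wy":0,"wz":0},{"gripper":0.85,"dx":-0.08,"dy":-0.14,"dz":0,"wx":0,"wy":0,"wz":0},{"gripper":0.85,"dx":-0.1,"dy":-0.17,"dz":0,"wx":0,"wy":0,"wz":0}]'
for i in 1; do python3 -m inch '[{"gripper":0.85,"dx":-0.01,"dy":-0.04,"dz":0.01,"wx":0,"wy":0,"wz":0},{"gripper":0.85,"dx":-0.02,"dy":-0.08,"dz":0.01,"wx":0,"wy":0,"wz":0},{"gripper":0.85,"dx":-0.03,"dy":-0.12,"dz":0.01,"wx":0,"wy":0,"wz":0},{"gripper":0.85,"dx":-0.04,"dy":-0.16,"dz":0.01,"wx":0,"wy":0,"wz":0},{"gripper":0.85,"dx":-0.05,"dy":-0.2,"dz":0.01,"wx":0,"wy":0,"wz":0}]'; done
python3 -m inch '[{"gripper":0.85,"dx":-0.02,"dy":-0.035,"dz":0,"wx":0,"wy":0,"wz":0},{"gripper":0.85,"dx":-0.04,"dy":-0.07,"dz":0,"wx":0,"wy":0,"wz":0},{"gripper":0.85,"dx":-0.06,"dy":-0.105,"dz":0,"wx":0,"wy":0,"wz":0},{"gripper":0.85,"dx":-0.08,"dy":-0.14,"dz":0,"wx":0,"wy":0,"wz":0},{"gripper":0.85,"dx":-0.1,"dy":-0.17,"dz":0,"wx":0,"wy":0,"wz":0}]'
python3 - <<'E'
from h import *
s=snap("side","side11");t=snap("top","top11")
cv2.imwrite('pics/fin.png',np.vstack([cv2.resize(t[155:305,160:460],(600,300),interpolation=cv2.INTER_CUBIC),cv2.resize(s[170:345,170:470],(514,300),interpolation=cv2.INTER_CUBIC)[:, :600] if 0 else cv2.copyMakeBorder(cv2.resize(s[170:345,170:470],(514,300),interpolation=cv2.INTER_CUBIC),0,0,0,86,0)]))
E
```

```text
clock: 29.55
eef_pos: [630.4, 215.5, 91.7]
eef_rot: [-3.141, 0.001, 0.449]
wrist_force: [-0.2, 0.1, -0.5]
finger_gap: 75.3
finger_force: 0.0
clock: 29.97
eef_pos: [630.9, 215.6, 226.5]
eef_rot: [3.141, -0.004, 0.449]
wrist_force: [0.1, -0.6, 0.5]
finger_gap: 79.9
finger_force: 0.0
clock: 30.38
eef_pos: [529.4, 43.7, 222.9]
eef_rot: [3.141, -0.001, 0.449]
wrist_force: [0.7, -0.4, -0.1]
finger_gap: 80.2
finger_force: 0.0
clock: 30.8
eef_pos: [479.8, -156.3, 233.2]
eef_rot: [3.14, -0.001, 0.449]
wrist_force: [-0.1, -0.0, 0.2]
finger_gap: 80.1
finger_force: 0.0
clock: 31.22
eef_pos: [379.3, -326.4, 233.1]
eef_rot: [3.14, -0.0, 0.448]
wrist_force: [1.1, 0.6, 0.4]
finger_gap: 80.0
finger_force: 0.0
```

View pics/fin.png

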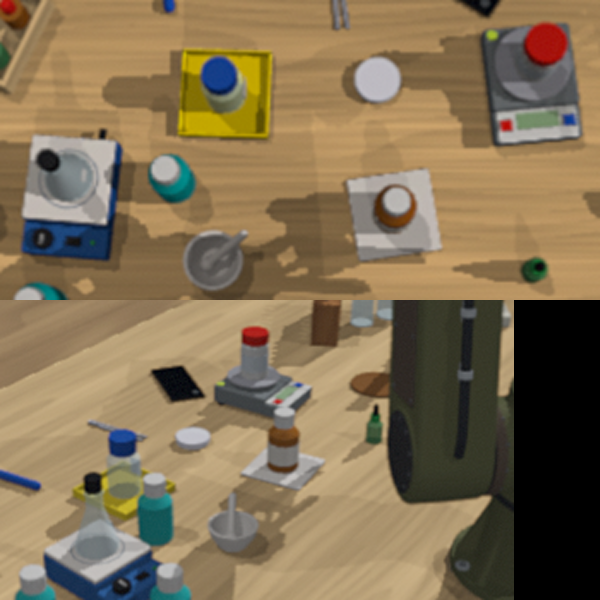

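All four containers stand upright and centred: the flask on the stirrer (top view 68,178), jar on the pan (545,45), amber on the tile (397,205) and blue in the tray (222,80). The mat is empty and the robot is clear.

```bash
python3 -c "
from cell import manip
print(manip.sign_off())"
```

```text
the job is handed in; nothing more can be done
None
```

The job is handed in: the last pictures show all four containers upright and centred on their places, and the run took about 31 s of the 144 s allowed; the sign-off gave no verdict.

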